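# Trip-test a bench earth-leakage unit, reset its lever, and lock its cover back on

## Robot

A 6-joint arm with a two-finger parallel gripper is mounted at the origin on a cart in front of the work surface, level with it; the furniture and walls round the work are solid. World frame = base frame: x ahead of the robot, y to its left, z up, the work surface at z = 0. Lengths are in m, angles in rad, forces in N, time in s.
With the tool pointing down it reaches from about 0.35 to 0.875 m from the base axis. Payload 15.5 kg.
Tool frame: the origin (TCP) lies midway between the tips of the shut fingers; the grasp point (between the pads) lies 19 mm behind it (arm.pinch_z is the distance from the TCP to the grasp point, in m); z points along the fingers, y is the line along which they close (so a half turn about z gives the same grasp; the last joint's range is limited). The gripper opens to 85 mm and grips with 20 to 120 N. Pads are 22 mm wide; open, the fingers measure 114 mm over their backs; the gripper's body (76 mm by 85 mm) begins 54 mm behind the grasp point. The pads swing forward as they close: fully open they stand 13 mm farther back than shut.
Start: joints at [1.123, 0.494, 1.345, -0, 1.302, -0.096], TCP at [0.216, 0.587, 0.231] pointing down, gripper open.
Joint ranges: [-2.91, 2.91], [-0.82, 2.16], [0.22, 2.67], [-1.22, 4.37], [0.12, 2.79], [-3.08, 3.08]. Speed limits (rad/s): [1.89, 1.89, 2.57, 3.01, 3.01, 3.01].

## Interface

Orientations are given as a unit quaternion [w, x, y, z].
In Python, from cell import arm gives the robot as it stands.
- The arm moves only by the tool step_arm, never from a script. Its arguments are lists of equal length, an entry for each row: "offset": the shift along the tool's x, y, z each as a share of 0.025 m, from -1 to 1, a list of three; "turn": the turn about the tool's z as a share of 0.08 rad, from -1 to 1; "gripper": the opening, from 0 (shut) to 1 (fully open). In form: {"offset": [[x, y, z], ...], "turn": [turn, ...], "gripper": [gripper, ...]}. A call has 1 to 8 rows; each row shifts and turns the commanded pose from where the row before left it, along the tool's axes as they then stand; what a row does not reach is not made up. A row lasts 1/12 s, in which the tool goes at most 41.7 mm and 7.16 degrees, less where a joint would pass 70% of its speed; a pose out of reach is approached as far as the arm can. A call with a number of a shift or a turn outside -1 to 1 is refused whole. A call with a gripper value outside its range is refused whole. The fingers move at their own pace and stop on an object; the grip force is fixed at half the most. Time passes only in rows, so rows that do not move let the fingers close. It gives the time, the measured TCP pose, the force, the opening and the grip force at its end, in the units of the state.
- arm.observe(): the state, without advancing time (a new reading comes with each control period).
- arm.camera(name): name is "scene" or "side" or "wrist"; returns the picture (400x640x3 uint8, blue, green, red); there is no depth.
- arm.camera_info(name): a dict with "fov_y" (degrees; the focal length in pixels is half the picture's height over the tangent of half this angle, whatever the lens; pixels are square), "cx", "cy" (the principal point, pixels), "cam_to_world" (4x4, takes a point from camera to world coordinates). Camera axes: x right, y up, looking along -z (the intrinsics and any distortion apply to the point x, -y, -z); pixel columns grow to the right and rows downward; lengths in m; the calibration is good to about 2 mm. A picture is of the moment at which its call begins: read the wrist's pose just before it. camera_info takes no time and is no camera call; for the wrist camera it gives the pose at the moment of the call.
- arm.sign_off(): hands the job in; it is judged then, once.
Trained networks look in the newest picture that a camera, given by its name, has taken for a name from the list of things; names that differ only in an ending like _2 or _b are one class to them, and where a whole thing is asked for, a point or a joint stands for the part that bears it (a point fixed in the world has none). Each returns a list of dicts, best first, with "conf" (0 to 1); they miss things now and then, are a little off and sometimes report something else, mostly with a low value. They report only what shows in the picture. A call takes as long as a camera call. They do not tell look-alikes from the thing itself.
- arm.silhouettes(query, camera): "pixels" (400x640 bool, what is visible of it) and "rect" ([centre column, centre row, width, height] in pixels, round what is visible of it).
- arm.landmark_of(query, camera): "point" ([column, row] in pixels: a listed point, or the origin of a listed thing).
The state is a dict: "time": time; "q": joint angles; "joint_velocities": joint speeds; "effort": joint torques, N m; "position": TCP position; "tcp_rot": TCP orientation; "force": force on the tool from outside, world axes, zero at the start; "wrist_torque": the same for the moment, N m; "grip_width": finger opening in m; "finger_force": force on a finger pad.
Only numpy, scipy, OpenCV 4.12 (cv2) and the standard library are available. Lean on these libraries where they do the work, as an engineer would, in place of code of your own. Each camera call takes 0.05 s, during which the arm holds its last target. There are 200 camera calls.

## Task

Trip-test the sloping earth-leakage unit on the bench: press its round test button so that the lever drops by itself, then lift the lever back up until it stays latched. After that set the loose grey cover, which stands on edge on the bench, hollow side down into the frame round the lever, push its wing knob in and turn it clockwise to its stop so that the cover is locked on. Never force the lever, and leave everything else on the bench where it is.

Things in the scene. Friction and masses are not known exactly. Their poses are not given: they have to be found in the camera images.
- unit_face: sloping aluminium top plate of the trip unit (grey desk console 200 deep x 250 wide, 45 to 118 mm high, fixed). Origin: centre of the plate's surface, 81 mm above the bench; x up the slope (20 degrees, away from the robot), y left, z out of the plate. Along y inside the frame: button +50 mm, lever 0, boss -60. Outside it two fuse caps 13 mm high at x 66, y 70 and 100
- frame_centre (a point): same point and axes as the plate: centre of the dark steel frame that locates the cover. The frame is 5 mm high, 5 mm wide; clear opening 68 mm (x) by 174 mm (y) at the plate, flared to 73 by 179 mm at its top
- button_top (a point): centre of the top of the round black test button: 26 mm across, 11.5 mm above the plate when out, in a ring 37 mm across and 4 mm high; it moves along the plate's -z; axes as the plate's
- test_button (a joint): travel of the test button in m: 0 out, 0.008 fully in; springs back out. 2 N to start it, 5 N fully in; press it fully in: the latch lets go between 3 and 7 mm and the lever drops within about 0.2 s. The button also dips by itself while the lever is lifted past its latch
- lever_tip (a point): middle of the lever's end (plate's axes when latched). The lever is a black paddle 20 mm wide (y), 9 mm thick, hinged along the plate's y at x 0, y 0, 4 mm below the surface; its end is 35.5 mm from the hinge. Beside its slot stand black cheeks 5 mm high, at y 13 to 18 mm either side, 52 mm long
- trip_lever (a joint): lever angle, rad: 0 to 0.07 = up and latched, leaning 35 degrees up the slope; 0.87 = dropped, leaning 15 degrees down the slope. A spring pulls it down; latched, only the button frees it. Lifting takes up to 0.25 N m, 13 N at 20 mm from the hinge; carry it past 0 to about -0.15 (stop -0.35) for the latch to catch, it then settles at about 0.06. Let go earlier, it drops again
- cover: loose grey steel hood, 0.16 kg, 3 mm walls: 34 mm deep along its x, 170 long along its y, 64 wide along its z. Roof outside at x +17 mm, open at x -17. Origin: middle of the long side it stands on at the start, z up (top side at z 64). Home on the unit, its x is the plate's z, its y the plate's y, its z points down the slope, so that the knob (y -60, z 32) is over the boss
- cover_rim (a point): centre of the cover's open side in the plane of its rim (cover x -17, y 0, z 32 mm), axes as the cover's; lies on the frame's centre when the cover is home
- boss_slot (a point): centre of the slot in the top of the square steel fastener boss (36 x 36 mm, top 22 mm above the plate), axes as the plate's. Slot 27 mm along x by 12 mm along y through a 3 mm top; hollow 30 x 30 mm below it
- knob (a point): middle of the black wing knob on the cover's roof: wing 44 mm long, 11 thick, 22 high, reaching 16 to 38 mm above the roof when out (this point 28). Own x points out of the roof, own z along the wing. Its shank carries a cross bit 22 x 7 x 5 mm, parallel to the wing, inside the hood (underside 24 mm from the rim plane when out)
- stud (a joint): turn of the knob, rad, clockwise (seen from outside the roof) positive: 0 (stop) = wing across the cover, bit in line with the slot; 1.52 (stop) = wing along the cover, locked. Friction 0.03 N m. The bit enters the slot only within about 0.15 of 0; pushed in 10 mm or more it turns under the boss's top
- stud_push (a joint): how far the knob is pushed in, m: 0 out, 0.0125 fully in; a spring pushes it out, 4 N at 0, 8 N fully in. Over the boss an out-of-line bit stops it at 2 mm. Turned under the boss's top it stays in at about 0.010
- small_vice: blue bench vice, 171 mm long along x, 75 wide, 65 high, fixed on the bench at the right: an obstacle; origin under its middle
- kraft_box: small brown cardboard box, 155x64x47 mm, origin at the centre of its underside; loose, on the workbench; leave where it is
- spray_red: red and white striped spray can, 66 mm diameter, 218 mm tall, standing, origin under its base: a tall obstacle; loose, on the workbench; leave where it is
- parts_box: blue small-parts box with grey lid, 102x150x42 mm, origin under its centre; loose, on the workbench; leave where it is
- ring_core: dark grey ring core lying flat, 68 mm outside, 22 mm thick, origin under its centre; loose, on the workbench; leave where it is
- screwdriver_g: green-handled screwdriver, 170 mm long along its own x, origin under its centre; loose, on the workbench; leave where it is
There are look-alikes about, which are no part of the job. Leave any green look-alike of the cover alone.

How it is judged:
On the way, in this order (a step that is already met when the one before it is completed fails the run):
1. the lever has dropped, with the fingers off it (value of joint trip_lever above 0.75 rad and contact force between the fingers and trip_lever below 0.5 N), for 0.05 s.
2. the lever is up again and stays latched with the fingers off it (value of joint trip_lever below 0.12 rad and contact force between the fingers and trip_lever below 0.5 N), for 0.25 s.
3. the cover sits in the frame over the lever (x of cover_rim in the frame of unit_face between -0.006 and 0.006 m and y of cover_rim in the frame of unit_face between -0.006 and 0.006 m and z of cover_rim in the frame of unit_face below 0.006 m and angle between the x axis of cover and the z axis of unit_face, either way round below 0.06 rad and z of knob in the frame of unit_face above 0.03 m), for 0.1 s.
At the end, for the whole second after the job is handed in: Cover in the frame, rim on the plate (centre within 5 mm, under 4 mm up, tilt under 0.06 rad, roof outward) and at rest; its knob in by over 8 mm and turned over 1.25 rad clockwise; lever up and latched (under 0.12 rad) (x of cover_rim in the frame of unit_face between -0.005 and 0.005 m and y of cover_rim in the frame of unit_face between -0.005 and 0.005 m and z of cover_rim in the frame of unit_face below 0.004 m and angle between the x axis of cover and the z axis of unit_face, either way round below 0.06 rad and z of knob in the frame of unit_face above 0.03 m and value of joint stud above 1.25 rad and value of joint stud_push above 0.008 m and value of joint trip_lever below 0.12 rad and linear speed of cover below 0.01 m/s); the robot touches nothing.
It fails at once if the lever is forced (fingers press on it with more than 35 N) (contact force between the fingers and trip_lever above 35 N).
It fails at once if a bystander (cardboard box, spray can, parts box, ring core or screwdriver) is moved by more than 30 mm (distance of any of kraft_box, spray_red, parts_box, ring_core, screwdriver_g from where it was at the start of the episode above 0.03 m).
It also fails if it takes over 72 s, if anything falls off the work surface, if the arm or the gripper's body presses on something with over 40 N, if the wrist force passes 120 N, or if a joint passes its speed limit or range.

## Working session

There is one attempt and no reset: what is moved stays moved. The work goes in short steps, Python scripts to look and compute and a tool call to move; the robot and the scene stay as the last step left them, time stands still between calls to the robot, and variables do not carry over. Pictures are saved under pics/ and viewed, at most 10 in all, crops included, and the job is handed in when it is done.

Besides the shell and the picture viewer there is one more tool, called after "Request:" by a JSON object that holds its "op" and its "data", one argument or row to a line. step_arm: Moves the arm, as the interface text tells. Shift numbers are shares of 0.025 m and turn numbers shares of 0.08 rad, none past 1 either way. Its arguments: {"type":"object","properties":{"offset":{"type":"array","items":{"type":"array","items":{"type":"number","minimum":-1,"maximum":1}}},"turn":{"type":"array","items":{"type":"number","minimum":-1,"maximum":1}},"gripper":{"type":"array","items":{"type":"number"}}},"required":["offset","turn","gripper"]}

```bash
ls; mkdir -p pics; cat > h.py <<'E'
import numpy as np, cv2
from cell import arm
from scipy.spatial.transform import Rotation as R
def K(name):
    i=arm.camera_info(name); f=200/np.tan(np.radians(i["fov_y"])/2); return f,i["cx"],i["cy"],np.array(i["cam_to_world"]),i
def ray(name,p,T=None):
    f,cx,cy,M,i=K(name); M=M if T is None else T
    d=np.array([(p[0]-cx)/f,-(p[1]-cy)/f,-1.]); d=M[:3,:3]@d; return M[:3,3],d/np.linalg.norm(d)
def proj(name,X,T=None):
    f,cx,cy,M,i=K(name); M=M if T is None else T
    c=(np.asarray(X)-M[:3,3])@M[:3,:3]; return np.array([cx+f*c[...,0]/-c[...,2],cy+f*c[...,1]/c[...,2]]).T
def tri(rays):
    A=sum(np.eye(3)-np.outer(d,d) for o,d in rays); b=sum((np.eye(3)-np.outer(d,d))@o for o,d in rays)
    X=np.linalg.solve(A,b); return X,[float(np.linalg.norm((np.eye(3)-np.outer(d,d))@(X-o))) for o,d in rays]
E
python3 - <<'E'
from h import *
np.set_printoptions(precision=4,suppress=True)
for c in ["scene","side","wrist"]:
    cv2.imwrite(f"pics/{c}0.png",arm.camera(c)); f,cx,cy,M,i=K(c); print(c,f,cx,cy,{k:v for k,v in i.items() if k not in("cam_to_world",)}); print(M)
    for q in ["frame_centre","button_top","lever_tip","boss_slot","knob","cover","cover_rim","small_vice","spray_red","kraft_box","parts_box","ring_core","screwdriver_g"]:
        print(q,[(np.round(d["point"],1).tolist(),round(d["conf"],2)) for d in arm.landmark_of(q,c)][:3])
print(arm.observe()["time"],arm.pinch_z)
E
```

```text
pics
scene 447.3177052547215 312.7678260051544 191.82100508853696 {'fov_y': 48.17974528328569, 'cx': 312.7678260051544, 'cy': 191.82100508853696}
[[ 0.5791  0.4446 -0.6834 -0.4485]
 [-0.8151  0.2996 -0.4958 -0.7719]
 [-0.0157  0.8442  0.5358  0.8859]
 [ 0.      0.      0.      1.    ]]
frame_centre [([326.4, 192.0], 0.91)]
button_top [([308.4, 188.5], 0.46)]
lever_tip [([329.1, 185.9], 0.38)]
boss_slot [([340.3, 191.3], 0.66)]
knob [([357.2, 246.4], 0.51), ([458.6, 255.6], 0.49)]
cover [([467.2, 249.7], 0.87), ([364.2, 269.5], 0.72)]
cover_rim [([371.1, 261.8], 0.85), ([464.1, 240.7], 0.8), ([408.8, 220.3], 0.47)]
small_vice []
spray_red [([250.4, 182.9], 0.8), ([369.0, 263.6], 0.42), ([382.6, 242.4], 0.28)]
kraft_box [([206.0, 200.0], 0.71)]
parts_box [([407.4, 223.3], 0.76)]
ring_core [([381.1, 240.6], 0.7), ([344.1, 191.2], 0.42)]
screwdriver_g [([225.4, 173.9], 0.56)]
side 401.17974245793624 314.275093428574 200.44113005005377 {'fov_y': 52.995232113373575, 'cx': 314.275093428574, 'cy': 200.44113005005377}
[[-0.9977 -0.0302  0.0608  0.6082]
 [ 0.0651 -0.6794  0.7309  1.0493]
 [ 0.
[... 358 characters left out ...]
.2, 143.6], 0.74)]
small_vice [([298.9, 289.6], 0.39)]
spray_red [([299.2, 285.2], 0.71)]
kraft_box [([351.5, 293.4], 0.59)]
parts_box [([265.5, 174.1], 0.95)]
ring_core [([298.4, 177.0], 0.63), ([331.4, 163.7], 0.29)]
screwdriver_g []
wrist 326.04296551277605 319.97877276482257 200.47792468624218 {'fov_y': 63.05124494575047, 'cx': 319.97877276482257, 'cy': 200.47792468624218}
[[ 0.3451 -0.8892 -0.3005  0.1376]
 [ 0.9386  0.3273  0.1094  0.615 ]
 [ 0.001  -0.3198  0.9475  0.374 ]
 [ 0.      0.      0.      1.    ]]
frame_centre []
button_top []
lever_tip []
boss_slot []
knob []
cover []
cover_rim []
small_vice []
spray_red []
kraft_box []
parts_box []
ring_core []
screwdriver_g []
2.1 0.0187
```

```bash
python3 - <<'E'
import cv2
a=cv2.imread("pics/scene0.png")[130:310,190:500]; cv2.imwrite("pics/sc.png",cv2.resize(a,None,fx=2.5,fy=2.5,interpolation=cv2.INTER_CUBIC))
a=cv2.imread("pics/side0.png")[100:320,190:440]; cv2.imwrite("pics/sd.png",cv2.resize(a,None,fx=2.7,fy=2.7,interpolation=cv2.INTER_CUBIC))
E
```

```text
(no output)
```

View pics/sc.png

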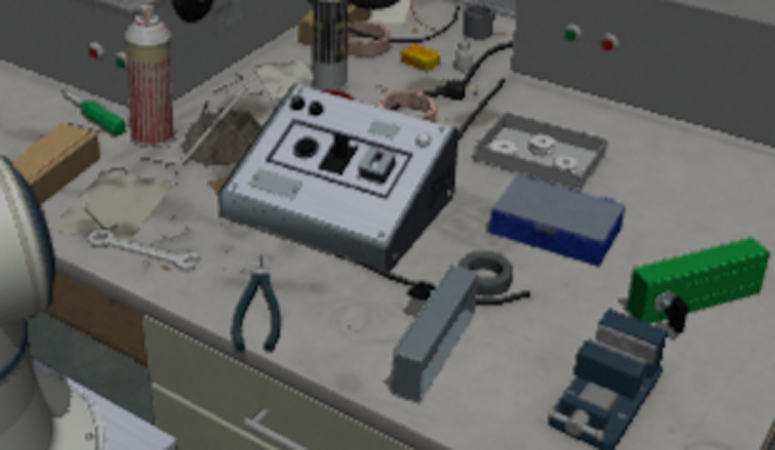

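View pics/sd.png

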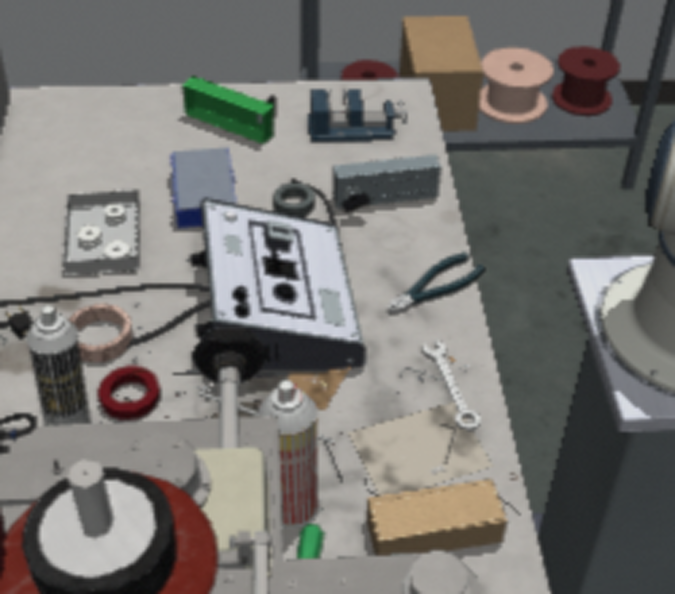

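```bash
python3 - <<'E'
from h import *
np.set_printoptions(precision=4,suppress=True)
P={"frame":([326.4,192],[292.7,201.1]),"button":([308.4,188.5],[294.9,206.9]),"lever":([329.1,185.9],[292.1,188.9]),"boss":([340.3,191.3],[294.7,187.4]),"knob":([357.2,246.4],[321.9,173.4]),"cover":([364.2,269.5],[328.4,167.6]),"rim":([371.1,261.8],[333.4,163.2]),"parts":([407.4,223.3],[265.5,174.1]),"ring":([381.1,240.6],[298.4,177]),"spray":([250.4,182.9],[299.2,285.2]),"kraft":([206,200],[351.5,293.4]),"green":([467.2,249.7],[272.8,141.1])}
for k,(a,b) in P.items():
    X,r=tri([ray("scene",a),ray("side",b)]); print(k,X,np.round(r,4))
# vice base corners from scene crop px (z=0)
for p in [(550,425),(595,448),(660,360),(605,320)]:
    o,d=ray("scene",(190+p[0]/2.5,130+p[1]/2.5)); print("vice",o-d*o[2]/d[2])
for c,pts in {"scene":[(394,385),(413,398),(478,290)]}.items():
    for p in pts: o,d=ray(c,(190+p[0]/2.5,130+p[1]/2.5)); print("coverbase",o-d*o[2]/d[2])
s=arm.observe(); print(s["tcp_rot"],R.from_quat(np.roll(s["tcp_rot"],-1)).as_matrix(), s["position"])
M=K("wrist")[3]; T=np.eye(4);T[:3,:3]=R.from_quat(np.roll(s["tcp_rot"],-1)).as_matrix();T[:3,3]=s["position"]; print("cam in tool",np.linalg.inv(T)@M)
E
```

```text
frame [ 0.6006 -0.0629  0.078 ] [0.0044 0.0044]
button [ 0.5859 -0.0097  0.0883] [0.0061 0.0061]
lever [ 0.5968 -0.0826  0.1156] [0.0023 0.0023]
boss [ 0.5937 -0.1186  0.1013] [0.0081 0.0081]
knob [ 0.4673 -0.2695  0.0347] [0.0023 0.0023]
cover [ 0.426  -0.3272  0.0113] [0.0119 0.0119]
rim [ 0.4165 -0.3384  0.0402] [0.0043 0.0043]
parts [ 0.7088 -0.3225 -0.0049] [0.003 0.003]
ring [ 0.5684 -0.2956 -0.0006] [0.0005 0.0005]
spray [0.5872 0.2722 0.0092] [0.0015 0.0015]
kraft [0.4144 0.3194 0.0122] [0.0057 0.0057]
green [ 0.6742 -0.5386  0.0127] [0.0097 0.0097]
vice [ 0.3879 -0.4786  0.    ]
vice [ 0.3846 -0.5309  0.    ]
vice [ 0.5504 -0.5385  0.    ]
vice [ 0.5802 -0.4599  0.    ]
coverbase [ 0.3451 -0.3102  0.    ]
coverbase [ 0.3398 -0.3379  0.    ]
coverbase [ 0.5449 -0.3088  0.    ]
[0.     0.1755 0.9845 0.    ] [[-0.9384  0.3455  0.    ]
 [ 0.3455  0.9384  0.    ]
 [-0.      0.     -1.    ]] [0.216  0.5865 0.2313]
cam in tool [[ 0.0005  0.9475  0.3198  0.0833]
 [ 1.     -0.0001 -0.0011 -0.0003]
 [-0.001   0.3198 -0.9475 -0.1427]
 [ 0.      0.      0.      1.    ]]
```

Request:
{"op": "step_arm", "data": {
  "offset": [
    [-0.94,-0.8,-0.05],
    [-0.94,-0.8,-0.05],
    [-0.94,-0.8,-0.05],
    [-0.94,-0.8,-0.05],
    [-0.94,-0.8,-0.05],
    [-0.94,-0.8,-0.05],
    [-0.94,-0.8,-0.05],
    [-0.94,-0.8,-0.05]
  ],
  "turn": [0,0,0,0,0,0,0,0],
  "gripper": [1,1,1,1,1,1,1,1]
}}

```text
time: 2.77
position: [0.3376, 0.3701, 0.2415]
tcp_rot: [0.0, 0.175, 0.984, 0.0]
force: [1.0, -0.1, 0.1]
grip_width: 0.0855
finger_force: 0.0
```

Request:
{"op": "step_arm", "data": {
  "offset": [
    [-0.94,-0.8,-0.05],
    [-0.94,-0.8,-0.05],
    [-0.94,-0.8,-0.05],
    [-0.94,-0.8,-0.05],
    [-0.94,-0.8,-0.05],
    [-0.94,-0.8,-0.05],
    [-0.94,-0.8,-0.05],
    [-0.94,-0.8,-0.05]
  ],
  "turn": [0,0,0,0,0,0,0,0],
  "gripper": [1,1,1,1,1,1,1,1]
}}

```text
time: 3.43
position: [0.4588, 0.1548, 0.2515]
tcp_rot: [0.0, 0.176, 0.984, 0.0]
force: [0.8, 1.2, 0.3]
grip_width: 0.0852
finger_force: 0.0
```

Request:
{"op": "step_arm", "data": {
  "offset": [
    [-0.94,-0.8,-0.05],
    [-0.94,-0.8,-0.05],
    [-0.94,-0.8,-0.05],
    [-0.94,-0.8,-0.05],
    [-0.94,-0.8,-0.05],
    [-0.94,-0.8,-0.05],
    [-0.94,-0.8,-0.05],
    [-0.94,-0.8,-0.05]
  ],
  "turn": [0,0,0,0,0,0,0,0],
  "gripper": [1,1,1,1,1,1,1,1]
}}

```text
time: 4.1
position: [0.5799, -0.0603, 0.2614]
tcp_rot: [0.0, 0.176, 0.984, 0.0]
force: [0.3, 0.1, -0.3]
grip_width: 0.0854
finger_force: 0.0
```

Request:
{"op": "step_arm", "data": {
  "offset": [
    [0,0,0],
    [0,0,0],
    [0,0,0],
    [0,0,0],
    [0,0,0],
    [0,0,0],
    [0,0,0]
  ],
  "turn": [-0.9,-0.9,-0.9,-0.9,-0.9,0,0],
  "gripper": [1,1,1,1,1,1,1]
}}

```text
time: 4.68
position: [0.5794, -0.0588, 0.2613]
tcp_rot: [0.0, -0.002, 1.0, -0.0]
force: [-0.3, -0.4, 0.6]
grip_width: 0.0851
finger_force: 0.0
```

```bash
python3 - <<'E'
from h import *
T=K("wrist")[3]; im=arm.camera("wrist"); cv2.imwrite("pics/w1.png",im); np.save("w1T.npy",T); print(arm.observe()["position"])
for q in ["frame_centre","button_top","lever_tip","boss_slot"]:
    print(q,[(np.round(d["point"],1).tolist(),round(d["conf"],2)) for d in arm.landmark_of(q,"wrist")][:3])
E
```

```text
[ 0.57935559 -0.05877987  0.26130532]
frame_centre []
button_top [([364.5, 186.3], 0.76)]
lever_tip [([314.7, 211.7], 0.9)]
boss_slot [([250.6, 190.3], 0.59), ([314.2, 208.2], 0.27)]
```

View pics/w1.png

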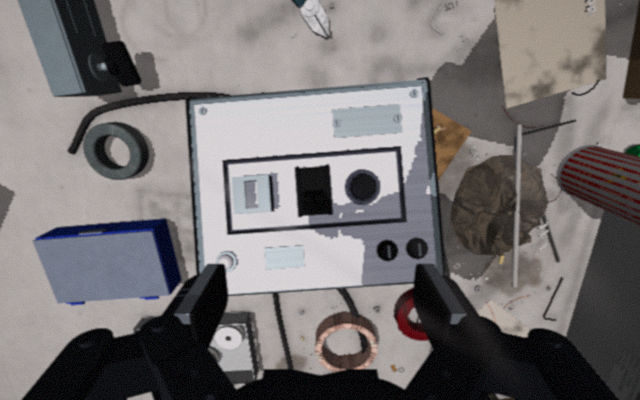

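Request:
{"op": "step_arm", "data": {
  "offset": [
    [1,-0.6,-0.3],
    [1,-0.6,-0.3],
    [0,0,0],
    [0,0,0]
  ],
  "turn": [0,0,0,0],
  "gripper": [1,1,1,1]
}}

```text
time: 5.27
position: [0.529, -0.0897, 0.2769]
tcp_rot: [0.0, -0.003, 1.0, -0.0]
force: [0.8, 0.5, 0.1]
grip_width: 0.0854
finger_force: 0.0
```

```bash
python3 - <<'E'
from h import *
T=K("wrist")[3]; im=arm.camera("wrist"); cv2.imwrite("pics/w2.png",im); np.save("w2T.npy",T)
for q in ["frame_centre","button_top","lever_tip","boss_slot"]:
    print(q,[(np.round(d["point"],1).tolist(),round(d["conf"],2)) for d in arm.landmark_of(q,"wrist")][:3])
E
```

```text
frame_centre [([339.2, 226.2], 0.71)]
button_top [([387.3, 226.6], 0.85)]
lever_tip [([344.6, 248.4], 0.76)]
boss_slot [([284.2, 234.2], 0.56)]
```

View pics/w2.png

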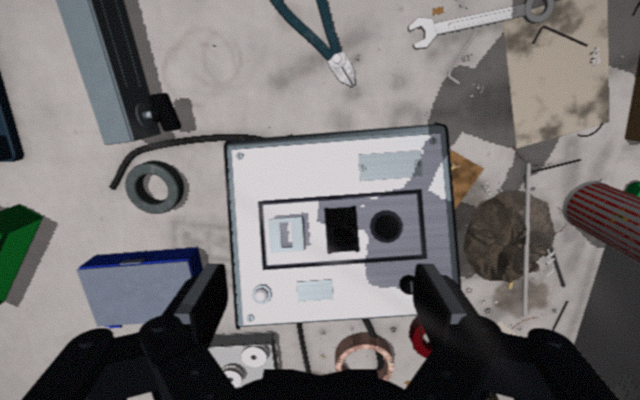

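```bash
cat > unit.py <<'E'
from h import *
from scipy.optimize import least_squares
np.set_printoptions(precision=4,suppress=True)
obs=[]
for n,seed in (("w1",(313,158)),("w2",(341,197))):
    g=cv2.cvtColor(cv2.imread(f"pics/{n}.png"),cv2.COLOR_BGR2GRAY)
    m=cv2.compare(g,60,cv2.CMP_LT)
    nl,lab,st,_=cv2.connectedComponentsWithStats(m)
    best=[i for i in range(1,nl) if 150<st[i,2]<215 and 55<st[i,3]<110]
    for i in best:
        c,_=cv2.findContours((lab==i).astype(np.uint8),cv2.RETR_EXTERNAL,cv2.CHAIN_APPROX_NONE); h=cv2.convexHull(c[0])
        for e in np.linspace(1,12,50):
            q=cv2.approxPolyDP(h,e,True)
            if len(q)==4: break
        q=q[:,0,:].astype(float); 
        # refine each side with line fit on contour points
        P=c[0][:,0,:].astype(float); L=[]
        for k in range(4):
            a,b=q[k],q[(k+1)%4]; d=(b-a)/np.linalg.norm(b-a); nrm=np.array([-d[1],d[0]])
            t=(P-a)@d; s=abs((P-a)@nrm); sel=P[(t>6)&(t<np.linalg.norm(b-a)-6)&(s<3)]
            vx,vy,x0,y0=cv2.fitLine(sel.astype(np.float32),cv2.DIST_HUBER,0,.01,.01).ravel(); L.append(np.cross([x0,y0,1],[x0+vx,y0+vy,1]))
        C=[np.cross(L[k-1],L[k]) for k in range(4)]; C=np.array([c/c[2] for c in C])[:,:2]; print(n,C.tolist()); obs.append((n,C))
def pose(p): return R.from_euler("zy",[p[3],-np.radians(20)]).as_matrix()
cor=np.array([[x,y,2.5] for x in(-39,39) for y in(-92,92)])/1e3
lm={"w1":[((50,11.5),[364.5,186.3])],"w2":[((50,11.5),[387.3,226.6]),((-60,22),[284.2,234.2])]}
def res(p):
    r=[]
    for n,C in obs:
        T=np.load(n+"T.npy"); u=proj("wrist",cor@pose(p).T+p[:3],T)
        for v in u: r+=list(C[np.argmin(np.linalg.norm(C-v,axis=1))]-v)
        for (y,z),px in lm[n]: r+=list(.4*(proj("wrist",pose(p)@[0,y/1e3,z/1e3]+p[:3],T)-px))
    return r
f=least_squares(res,[.6,-.063,.081,.05],loss="soft_l1"); p=f.x; print(p,np.round(f.fun,1)); np.save("unit.npy",p)
X=pose(p)
for n,v in {"button":(0,50,11.5),"boss":(0,-60,22),"hinge":(0,0,-4)}.items(): print(n,X@np.array(v)/1e3+p[:3])
E
python3 unit.py
```

```text
Traceback (most recent call last):
  File "unit.py", line 21, in <module>
    vx,vy,x0,y0=cv2.fitLine(sel.astype(np.float32),cv2.DIST_HUBER,0,.01,.01).ravel(); L.append(np.cross([x0,y0,1],[x0+vx,y0+vy,1]))
                ~~~~~~~~~~~^^^^^^^^^^^^^^^^^^^^^^^^^^^^^^^^^^^^^^^^^^^^^^^^^
cv2.error: OpenCV(4.12.0) /io/opencv/modules/imgproc/src/linefit.cpp:50: error: (-215:Assertion failed) count > 0 in function 'fitLine2D_wods'
```

```bash
python3 - <<'E'
s=open("unit.py").read()
a=s.index("        for e in np"); b=s.index("        # refine")
s=s[:a]+"        q=cv2.boxPoints(cv2.minAreaRect(h)); print(n,st[i].tolist(),q.tolist())\n"+s[b:]
s=s.replace("(s<3)","(s<5)"); open("unit.py","w").write(s)
E
python3 unit.py
```

```text
w1 [224, 147, 182, 82, 1116] [[223.00521850585938, 160.210693359375], [400.0011901855469, 146.4443359375], [405.8114929199219, 221.14801025390625], [228.81552124023438, 234.91436767578125]]
w1 [[225.36261876981655, 161.60171523106922], [397.4976822405182, 148.01945459016636], [404.67400333923473, 219.46274408713015], [227.73815484877466, 232.1984655194897]]
w2 [260, 190, 166, 73, 905] [[259.87054443359375, 201.31764221191406], [420.9176025390625, 188.9293975830078], [426.21759033203125, 257.82940673828125], [265.1705322265625, 270.2176513671875]]Traceback (most recent call last):
  File "unit.py", line 18, in <module>
    vx,vy,x0,y0=cv2.fitLine(sel.astype(np.float32),cv2.DIST_HUBER,0,.01,.01).ravel(); L.append(np.cross([x0,y0,1],[x0+vx,y0+vy,1]))
                ~~~~~~~~~~~^^^^^^^^^^^^^^^^^^^^^^^^^^^^^^^^^^^^^^^^^^^^^^^^^
cv2.error: OpenCV(4.12.0) /io/opencv/modules/imgproc/src/linefit.cpp:50: error: (-215:Assertion failed) count > 0 in function 'fitLine2D_wods'
```

```bash
python3 - <<'E'
s=open("unit.py").read()
s=s.replace("P=c[0][:,0,:].astype(float); L=[]","P=np.argwhere(g<90)[:,::-1].astype(float); L=[]").replace("(s<5)","(s<6)")
s=s.replace("cor=np.array([[x,y,2.5] for x in(-39,39) for y in(-92,92)])","cor=np.array([[x,y,4] for x in(-36.5,36.5) for y in(-89.5,89.5)])")
open("unit.py","w").write(s)
E
python3 unit.py
```

```text
w1 [224, 147, 182, 82, 1116] [[223.00521850585938, 160.210693359375], [400.0011901855469, 146.4443359375], [405.8114929199219, 221.14801025390625], [228.81552124023438, 234.91436767578125]]
w1 [[224.6375312779024, 161.6955471895011], [398.1077835985241, 148.20300345854207], [403.5139429828962, 219.5165096372521], [229.27897680184464, 232.16749717619206]]
w2 [260, 190, 166, 73, 905] [[259.87054443359375, 201.31764221191406], [420.9176025390625, 188.9293975830078], [426.21759033203125, 257.82940673828125], [265.1705322265625, 270.2176513671875]]
w2 [[259.64741272642686, 202.59634411785186], [418.837460029421, 191.22632222925344], [423.97932667496036, 256.4308202015011], [264.3463386397643, 267.3393022543161]]
[ 0.5946 -0.0646  0.0801  0.0774] [ 0.2  0.4  0.  -0.5  0.1 -0.1 -0.1 -0.  -0.4  0.  -0.2  0.1  0.1  0.2
  0.  -0.4  0.1  0.4  0.1 -0.1  1.   0.1]
button [ 0.587  -0.0147  0.0896]
boss [ 0.5914 -0.1244  0.1023]
hinge [ 0.596  -0.0646  0.0763]
```

Request:
{"op": "step_arm", "data": {
  "offset": [
    [0,0,0.3],
    [0,0,0.3],
    [0,0,0.3],
    [0,0,0.3],
    [0,0,0.3],
    [0,0,0.3],
    [0,0,0.3],
    [0,0,0.3]
  ],
  "turn": [0.99,0.99,0.99,0.99,0.99,0.99,0.99,0.99],
  "gripper": [0,0,0,0,0,0,0,0]
}}

```text
time: 6.18
position: [0.5299, -0.0888, 0.2156]
tcp_rot: [-0.0, 0.31, 0.951, 0.0]
force: [0.3, 0.6, -0.6]
grip_width: -0.0004
finger_force: 0.0
```

Request:
{"op": "step_arm", "data": {
  "offset": [
    [0,0,0.3],
    [0,0,0.3],
    [0,0,0.3],
    [0,0,0.3],
    [0,0,0.3],
    [0,0,0.3],
    [0,0,0.3],
    [0,0,0.3]
  ],
  "turn": [0.99,0.99,0.99,0.99,0.99,0.99,0.99,0.99],
  "gripper": [0,0,0,0,0,0,0,0]
}}

```text
time: 6.85
position: [0.5299, -0.0888, 0.1556]
tcp_rot: [-0.0, 0.591, 0.807, -0.0]
force: [0.4, 0.4, 0.2]
grip_width: 0.0003
finger_force: 0.0
```

Request:
{"op": "step_arm", "data": {
  "offset": [
    [0,0,0],
    [0,0,0],
    [0,0,0],
    [0.7,0.55,0],
    [0.7,0.55,0],
    [0.7,0.55,0],
    [0.7,0.55,0],
    [0,0,0]
  ],
  "turn": [0.99,0.99,0.99,0,0,0,0,0],
  "gripper": [0,0,0,0,0,0,0,0]
}}

```text
time: 7.52
position: [0.5815, -0.0122, 0.1559]
tcp_rot: [0.0, 0.68, 0.733, 0.001]
force: [-0.8, 0.2, -0.8]
grip_width: -0.0
finger_force: 0.0
```

Request:
{"op": "step_arm", "data": {
  "offset": [
    [-0.12,-0.1,0.8],
    [0,0,0.8],
    [0,0,0.5],
    [0,0,0.15],
    [0,0,0.1],
    [0,0,0.1],
    [0,0,0]
  ],
  "turn": [0,0,0,0,0,0,0],
  "gripper": [0,0,0,0,0,0,0]
}}

```text
time: 8.1
position: [0.5773, -0.0185, 0.0953]
tcp_rot: [0.0, 0.681, 0.733, 0.0]
force: [0.4, -0.9, 0.2]
grip_width: -0.0002
finger_force: 0.0
```

Request:
{"op": "step_arm", "data": {
  "offset": [
    [0.1,0,0.1],
    [0,0,0.1],
    [0,0,0.1],
    [0,0,0]
  ],
  "turn": [0,0,0,0],
  "gripper": [0,0,0,0]
}}

```text
time: 8.43
position: [0.5774, -0.0159, 0.0877]
tcp_rot: [0.001, 0.681, 0.733, 0.0]
force: [0.6, 0.1, 3.1]
grip_width: -0.0002
finger_force: 0.9
```

Request:
{"op": "step_arm", "data": {
  "offset": [
    [0,0,0.1],
    [0,0,0.1],
    [0,0,0]
  ],
  "turn": [0,0,0],
  "gripper": [0,0,0]
}}

```text
time: 8.68
position: [0.577, -0.016, 0.0824]
tcp_rot: [0.0, 0.681, 0.733, 0.0]
force: [0.6, -0.5, 4.8]
grip_width: -0.0003
finger_force: 1.9
```

Request:
{"op": "step_arm", "data": {
  "offset": [
    [0,0,0.06],
    [0,0,0.06],
    [0,0,0],
    [0,0,0]
  ],
  "turn": [0,0,0,0],
  "gripper": [0,0,0,0]
}}

```text
time: 9.02
position: [0.5775, -0.016, 0.0808]
tcp_rot: [0.001, 0.681, 0.733, 0.001]
force: [-2.6, 1.4, 23.4]
grip_width: -0.0003
finger_force: 10.9
```

```bash
python3 - <<'E'
from h import *
cv2.imwrite("pics/side1.png",cv2.resize(arm.camera("side")[150:240,250:340],None,fx=4,fy=4,interpolation=cv2.INTER_CUBIC))
cv2.imwrite("pics/w3.png",cv2.resize(arm.camera("wrist"),None,fx=1,fy=1)); print(arm.observe()["force"],[(np.round(d["point"],1).tolist(),round(d["conf"],2)) for d in arm.landmark_of("lever_tip","wrist")])
E
```

```text
[-3.12780676  0.46662534 23.47833787] []
```

View pics/w3.png

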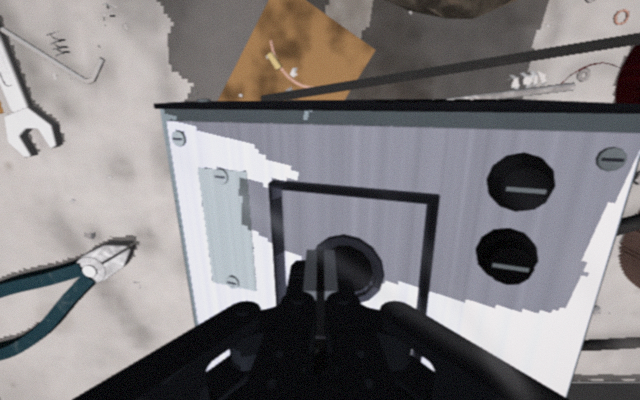

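Request:
{"op": "step_arm", "data": {
  "offset": [
    [0,0,-0.6],
    [0,0,-0.9],
    [-0.5,-0.35,0],
    [-0.5,-0.35,0],
    [-0.5,-0.35,0],
    [-0.5,-0.35,0],
    [0,0,0],
    [0,0,0]
  ],
  "turn": [0,0,0,0,0,0,0,0],
  "gripper": [0,0,0,0,0,0,0,0]
}}

```text
time: 9.83
position: [0.545, -0.069, 0.1168]
tcp_rot: [-0.0, 0.681, 0.732, -0.0]
force: [0.6, -0.4, 0.1]
grip_width: 0.0
finger_force: 0.0
```

```bash
python3 - <<'E'
from h import *
im=arm.camera("wrist"); cv2.imwrite("pics/w4.png",im)
print([(np.round(d["point"],1).tolist(),round(d["conf"],2)) for d in arm.landmark_of("lever_tip","wrist")])
arm.camera("side");arm.camera("scene")
p=np.load("unit.npy"); A=R.from_euler("zy",[p[3],-np.radians(20)]).as_matrix()
for c in("side","scene","wrist"):
    if c!="wrist": print(c,[(np.round(d["point"],1).tolist(),round(d["conf"],2)) for d in arm.landmark_of("lever_tip",c)])
    for t in (0,.87):
        a=np.radians(35)-t; X=A@np.array([.0355*np.sin(a),0,-.004+.0355*np.cos(a)])+p[:3]; print(c,t,X,proj(c,X))
E
```

```text
[([380.0, 259.0], 0.55)]
side [([296.7, 194.4], 0.49)]
side 0 [ 0.60510596 -0.06300584  0.11058712] [290.46520309 193.88763156]
side 0.87 [ 0.57571643 -0.06528478  0.105461  ] [298.360396   194.27175713]
scene [([379.2, 243.4], 0.59), ([321.9, 190.0], 0.53)]
scene 0 [ 0.60510596 -0.06300584  0.11058712] [326.10904606 183.93377323]
scene 0.87 [ 0.57571643 -0.06528478  0.105461  ] [321.68328967 189.34048384]
wrist 0 [ 0.60510596 -0.06300584  0.11058712] [437.89869291 258.88509924]
wrist 0.87 [ 0.57571643 -0.06528478  0.105461  ] [378.77135018 254.32292024]
```

View pics/w4.png

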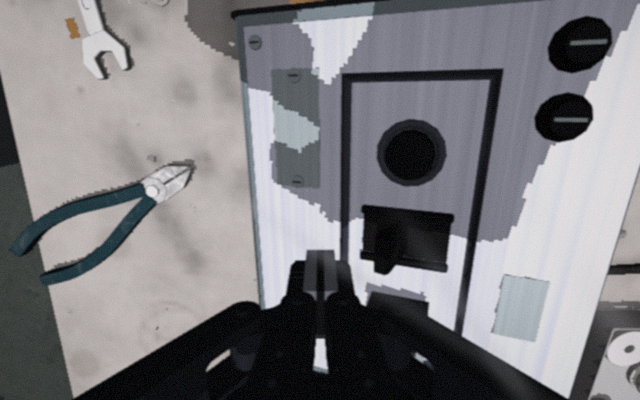

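Request:
{"op": "step_arm", "data": {
  "offset": [
    [0,0,0.5],
    [0,0,0.43],
    [0,0.3,0],
    [0,0.2,0],
    [0,0.12,0],
    [0,0,0]
  ],
  "turn": [0,0,0,0,0,0],
  "gripper": [0,0,0,0,0,0]
}}

```text
time: 10.63
position: [0.5614, -0.0672, 0.094]
tcp_rot: [-0.0, 0.681, 0.733, -0.0]
force: [-3.5, -0.7, -0.6]
grip_width: 0.0001
finger_force: 1.6
```

Request:
{"op": "step_arm", "data": {
  "offset": [
    [0,0.12,0],
    [0,0.12,0],
    [0,0.12,0],
    [0,0,0]
  ],
  "turn": [0,0,0,0],
  "gripper": [0,0,0,0]
}}

```text
time: 10.97
position: [0.5694, -0.0665, 0.0943]
tcp_rot: [-0.001, 0.681, 0.733, -0.001]
force: [-10.8, -0.1, 8.0]
grip_width: 0.0002
finger_force: 5.0
```

Request:
{"op": "step_arm", "data": {
  "offset": [
    [0,0.12,0],
    [0,0.12,0],
    [0,0.12,0],
    [0,0,0]
  ],
  "turn": [0,0,0,0],
  "gripper": [0,0,0,0]
}}

```text
time: 11.3
position: [0.5794, -0.0658, 0.0943]
tcp_rot: [0.0, 0.681, 0.733, 0.0]
force: [-2.9, -0.2, 1.6]
grip_width: -0.0001
finger_force: 0.8
```

Request:
{"op": "step_arm", "data": {
  "offset": [
    [0,0.12,0],
    [0,0.08,0],
    [0,0,0]
  ],
  "turn": [0,0,0],
  "gripper": [0,0,0]
}}

```text
time: 11.55
position: [0.5846, -0.0656, 0.094]
tcp_rot: [0.0, 0.681, 0.733, 0.0]
force: [-2.6, 0.1, 2.0]
grip_width: -0.0002
finger_force: 1.1
```

Request:
{"op": "step_arm", "data": {
  "offset": [
    [0,0.1,0],
    [0,0.08,0],
    [0,0,0]
  ],
  "turn": [0,0,0],
  "gripper": [0,0,0]
}}

```text
time: 11.8
position: [0.5885, -0.0653, 0.0935]
tcp_rot: [-0.0, 0.681, 0.733, -0.0]
force: [-4.7, 0.5, 1.1]
grip_width: 0.0001
finger_force: 2.1
```

```bash
python3 - <<'E'
from h import *
cv2.imwrite("pics/w5.png",arm.camera("wrist")[130:400,200:520])
for c in("wrist",): print(c,[(np.round(d["point"],1).tolist(),round(d["conf"],2)) for d in arm.landmark_of("lever_tip",c)])
p=np.load("unit.npy"); A=R.from_euler("zy",[p[3],-np.radians(20)]).as_matrix()
for t in (-.35,-.15,0,.3,.87):
        a=np.radians(35)-t; X=A@np.array([.0355*np.sin(a),0,-.004+.0355*np.cos(a)])+p[:3]; print(t,proj("wrist",X))
E
```

```text
wrist [([366.9, 289.7], 0.6), ([324.6, 167.7], 0.39)]
-0.35 [383.12778428 277.56030796]
-0.15 [370.84617101 281.56378931]
0 [360.16282312 283.6614029 ]
0.3 [336.60864827 285.1015157 ]
0.87 [294.77439507 277.63972035]
```

View pics/w5.png

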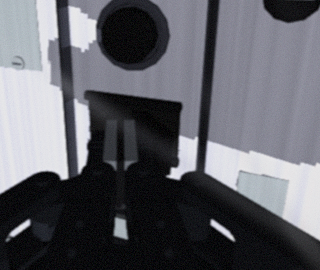

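Request:
{"op": "step_arm", "data": {
  "offset": [
    [0,0.1,0],
    [0,0.06,0],
    [0,0,0]
  ],
  "turn": [0,0,0],
  "gripper": [0,0,0]
}}

```text
time: 12.15
position: [0.5921, -0.065, 0.0934]
tcp_rot: [-0.0, 0.681, 0.733, -0.0]
force: [-5.3, 1.1, -0.3]
grip_width: 0.0001
finger_force: 2.3
```

Request:
{"op": "step_arm", "data": {
  "offset": [
    [0,-0.2,0],
    [0,-0.3,0],
    [0,-0.5,0],
    [0,-0.6,0],
    [0,-0.6,0],
    [0,0,-0.8],
    [0,0,-0.8],
    [0,0,0]
  ],
  "turn": [0,0,0,0,0,0,0,0],
  "gripper": [0,0,0,0,0,0,0,0]
}}

```text
time: 12.82
position: [0.539, -0.0696, 0.137]
tcp_rot: [0.002, 0.681, 0.732, 0.001]
force: [1.0, -0.5, 0.5]
grip_width: -0.0
finger_force: 0.0
```

```bash
python3 - <<'E'
from h import *
arm.camera("wrist"); arm.camera("side")
for c in("wrist","side"):
  print(c,[(np.round(d["point"],1).tolist(),round(d["conf"],2)) for d in arm.landmark_of("lever_tip",c)])
  p=np.load("unit.npy"); A=R.from_euler("zy",[p[3],-np.radians(20)]).as_matrix()
  for t in (-.15,.06,.87):
        a=np.radians(35)-t; X=A@np.array([.0355*np.sin(a),0,-.004+.0355*np.cos(a)])+p[:3]; print(t,proj(c,X))
E
```

```text
wrist [([434.0, 244.7], 0.71)]
-0.15 [450.05623347 241.98858438]
0.06 [438.95981099 243.65971731]
0.87 [388.08577973 239.57192759]
side [([289.4, 192.9], 0.59), ([290.6, 185.3], 0.41)]
-0.15 [289.12837311 194.33685116]
0.06 [291.01857965 193.74831015]
0.87 [298.360396   194.27175713]
```

Request:
{"op": "step_arm", "data": {
  "offset": [
    [0,0,-0.9],
    [0,0,-0.9],
    [-0.8,-0.5,-0.8],
    [-1,-0.6,-0.8],
    [-1,-0.6,-0.8],
    [-1,-0.6,-0.8],
    [-1,-0.6,-0.8],
    [-1,-0.6,-0.5]
  ],
  "turn": [0,0,0,0,0,0,0,0],
  "gripper": [1,1,1,1,1,1,1,1]
}}

```text
time: 13.68
position: [0.4604, -0.2213, 0.2924]
tcp_rot: [0.0, 0.681, 0.733, 0.0]
force: [0.7, -0.3, -0.1]
grip_width: 0.0849
finger_force: 0.0
```

Request:
{"op": "step_arm", "data": {
  "offset": [
    [-1,-0.6,0],
    [-1,-0.5,0],
    [0,0,0],
    [0,0,0]
  ],
  "turn": [0,0,0,0],
  "gripper": [1,1,1,1]
}}

```text
time: 14.02
position: [0.4365, -0.2728, 0.2904]
tcp_rot: [-0.001, 0.682, 0.732, -0.0]
force: [-0.1, 1.1, 0.0]
grip_width: 0.0855
finger_force: 0.0
```

```bash
python3 - <<'E'
from h import *
T=K("wrist")[3]; im=arm.camera("wrist"); cv2.imwrite("pics/w6.png",im); np.save("w6T.npy",T); print(T[:3,3],arm.observe()["position"])
for q in ["cover","cover_rim","knob"]:
    print(q,[(np.round(d["point"],1).tolist(),round(d["conf"],2)) for d in arm.landmark_of(q,"wrist")][:3])
E
```

```text
[ 0.42963045 -0.19083796  0.43321253] [ 0.43691676 -0.27186951  0.29047583]
cover [([303.7, 189.7], 0.88)]
cover_rim [([303.3, 210.0], 0.67)]
knob [([349.1, 157.2], 0.93), ([417.3, 339.2], 0.66)]
```

View pics/w6.png

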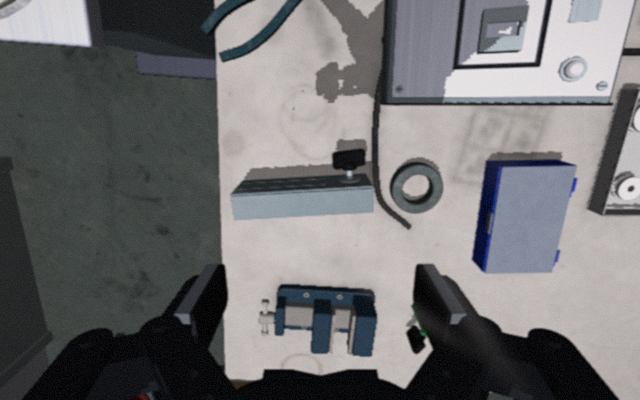

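```bash
python3 - <<'E'
from h import *
np.set_printoptions(precision=4,suppress=True)
T=np.load("w6T.npy")
def at(p,z): o,d=ray("wrist",p,T); return o+d*(z-o[2])/d[2]
for p in [(232,197),(372,186),(373,211),(234,218)]: print(at(p,.064))
print("knob",at((349.1,157.2),.032)); print("wing ends",at((334,160),.037),at((365,156),.037)); print("ring",[at(p,.011) for p in((390,188),(442,186),(416,163),(418,214))])
print("vice",[at(p,.03) for p in((280,287),(375,290))])
E
```

```text
[ 0.3337 -0.3174  0.064 ]
[ 0.4983 -0.292   0.064 ]
[ 0.5033 -0.3231  0.064 ]
[ 0.3358 -0.3441  0.064 ]
knob [ 0.4713 -0.2658  0.032 ]
wing ends [ 0.4526 -0.2697  0.037 ] [ 0.4901 -0.262   0.037 ]
ring [array([ 0.5327, -0.3076,  0.011 ]), array([ 0.6021, -0.2998,  0.011 ]), array([ 0.562 , -0.2712,  0.011 ]), array([ 0.5766, -0.342 ,  0.011 ])]
vice [array([ 0.3915, -0.46  ,  0.03  ]), array([ 0.5278, -0.4553,  0.03  ])]
```

Request:
{"op": "step_arm", "data": {
  "offset": [
    [0,0,0],
    [0,-0.76,1],
    [0,-0.76,1],
    [0,-0.76,1],
    [0,0,1],
    [0,0,1],
    [0,0,1],
    [0,0,1]
  ],
  "turn": [-1,0,0,0,0,0,0,0],
  "gripper": [1,1,1,1,1,1,1,1]
}}

```text
time: 14.88
position: [0.3812, -0.2799, 0.1153]
tcp_rot: [0.0, 0.65, 0.76, 0.0]
force: [0.2, -0.0, -0.2]
grip_width: 0.0853
finger_force: 0.0
```

Request:
{"op": "step_arm", "data": {
  "offset": [
    [0,0,0.9],
    [0,0,0.9],
    [0,0,0.9],
    [0,0,0.3],
    [0,0,0],
    [0,0,0]
  ],
  "turn": [0,0,0,0,0,0],
  "gripper": [1,1,1,1,1,1]
}}

```text
time: 15.38
position: [0.3812, -0.2803, 0.0416]
tcp_rot: [-0.0, 0.651, 0.759, 0.0]
force: [0.3, -0.3, 1.2]
grip_width: 0.0855
finger_force: 0.0
```

Request:
{"op": "step_arm", "data": {
  "offset": [
    [-0.6,0,0],
    [-0.8,0,0],
    [-0.8,0,0],
    [-0.4,0,0],
    [0,0,0],
    [0,0,-0.5],
    [0,0,-1],
    [0,0,-1]
  ],
  "turn": [0,0,0,0,0,0,0,0],
  "gripper": [1,1,1,1,1,1,1,1]
}}

```text
time: 16.05
position: [0.3901, -0.3433, 0.1045]
tcp_rot: [-0.001, 0.651, 0.759, 0.0]
force: [0.1, -0.1, 1.5]
grip_width: 0.0854
finger_force: 0.0
```

Request:
{"op": "step_arm", "data": {
  "offset": [
    [0.9,0,-1],
    [0.9,0,-1],
    [0.9,0,-1],
    [0,0.8,-1],
    [0,0.8,-1],
    [0,0,-1],
    [0,0,0],
    [0,0,0]
  ],
  "turn": [0,0,0,0,0,0,0,0],
  "gripper": [1,1,1,1,1,1,1,1]
}}

```text
time: 16.72
position: [0.4202, -0.2713, 0.2551]
tcp_rot: [0.001, 0.651, 0.759, 0.0]
force: [-0.9, -0.5, 0.2]
grip_width: 0.0852
finger_force: 0.0
```

```bash
python3 - <<'E'
from h import *
T=K("wrist")[3]; im=arm.camera("wrist"); cv2.imwrite("pics/w7.png",im); np.save("w7T.npy",T); print(T[:3,3],arm.observe()["position"])
for q in ["cover","cover_rim","knob"]:
    print(q,[(np.round(d["point"],1).tolist(),round(d["conf"],2)) for d in arm.landmark_of(q,"wrist")][:3])
E
```

```text
[ 0.40610818 -0.18975522  0.39769939] [ 0.41956069 -0.27107772  0.25396094]
cover [([314.0, 219.2], 0.89)]
cover_rim [([549.6, 43.4], 0.2)]
knob [([361.6, 255.0], 0.79), ([415.2, 363.6], 0.6)]
```

View pics/w7.png

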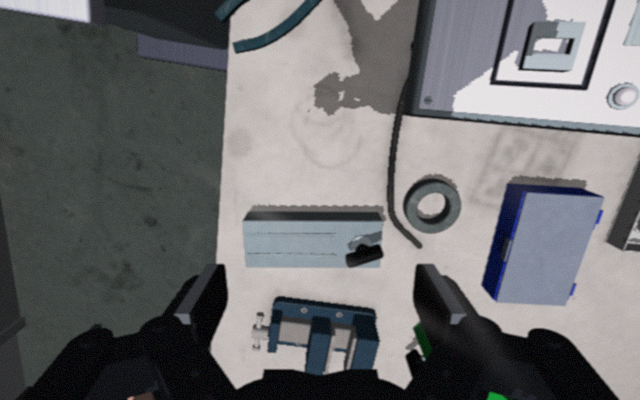

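```bash
cat > cov.py <<'E'
from h import *
import sys
np.set_printoptions(precision=4,suppress=True)
def roof(im,T,c0):
    b,g,r=[im[...,i].astype(int) for i in range(3)]
    m=((b-r>8)&(g>85)&(g<215)).astype(np.uint8); m=cv2.morphologyEx(m,cv2.MORPH_OPEN,np.ones((3,3),np.uint8))
    n,lab,st,_=cv2.connectedComponentsWithStats(m)
    i=lab[int(c0[1]),int(c0[0])]; 
    c=np.argwhere(lab==i)[:,::-1].astype(float)
    o,d=zip(*[ray("wrist",p,T) for p in c]); o=np.array(o);d=np.array(d); X=o+d*((.034-o[:,2])/d[:,2])[:,None]
    rc=cv2.minAreaRect((X[:,:2]*1000).astype(np.float32)); 
    return st[i],rc,X
if __name__=="__main__":
    n,x,y=sys.argv[1:4]; im=cv2.imread(f"pics/{n}.png"); T=np.load(n+"T.npy")
    s,rc,X=roof(im,T,(float(x),float(y))); print(s,rc)
E
python3 cov.py w7 290 242; python3 - <<'E'
from h import *
im=cv2.imread("pics/w7.png"); print(im[242,290],im[225,290],im[215,290],im[200,300],im[280,300])
s=arm.silhouettes("cover","wrist"); print([(round(d["conf"],2),np.round(d["rect"],1)) for d in s])
s=arm.silhouettes("knob","wrist"); print([(round(d["conf"],2),np.round(d["rect"],1)) for d in s])
E
```

```text
[168 158 148] [172 166 154] [44 43 38] [189 189 197] [190 189 197]
[(0.61, array([311.5, 242.4, 144.8,  56.2])), (0.56, array([459.4, 361.9, 106.6,  76.3]))]
[(0.97, array([363.3, 255.3,  36.8,  27.4])), (0.67, array([415.8, 363. ,  17.1,  28.4]))]Traceback (most recent call last):
  File "cov.py", line 15, in <module>
    s,rc,X=roof(im,T,(float(x),float(y))); print(s,rc)
           ~~~~^^^^^^^^^^^^^^^^^^^^^^^^^^
  File "cov.py", line 10, in roof
    o,d=zip(*[ray("wrist",p,T) for p in c]); o=np.array(o);d=np.array(d); X=o+d*((.034-o[:,2])/d[:,2])[:,None]
              ~~~^^^^^^^^^^^^^
  File "h.py", line 7, in ray
    f,cx,cy,M,i=K(name); M=M if T is None else T
                ~^^^^^^
  File "h.py", line 5, in K
    i=arm.camera_info(name); f=200/np.tan(np.radians(i["fov_y"])/2); return f,i["cx"],i["cy"],np.array(i["cam_to_world"]),i
ValueError: time passes only in moves, steps and waits
```

Request:
{"op": "step_arm", "data": {
  "offset": [
    [-0.8,0.8,-0.3],
    [-0.8,0.8,-0.3],
    [0,0,0],
    [0,0,0]
  ],
  "turn": [0,0,0,0],
  "gripper": [1,1,1,1]
}}

```text
time: 17.35
position: [0.4662, -0.3061, 0.2682]
tcp_rot: [-0.0, 0.651, 0.759, 0.0]
force: [-0.1, 0.9, -0.8]
grip_width: 0.0854
finger_force: 0.0
```

```bash
python3 - <<'E'
from h import *
from cov import roof
T=K("wrist")[3]; im=arm.camera("wrist"); cv2.imwrite("pics/w8.png",im); np.save("w8T.npy",T); print(arm.observe()["position"])
k=arm.landmark_of("knob","wrist"); print([(np.round(d["point"],1).tolist(),round(d["conf"],2)) for d in k])
X,r=tri([ray("wrist",(361.6,255),np.load("w7T.npy")),ray("wrist",k[0]["point"],T)]); print("knob",X,r)
c=arm.landmark_of("cover","wrist"); print([(np.round(d["point"],1).tolist(),round(d["conf"],2)) for d in c])
E
```

```text
[ 0.4654 -0.3054  0.268 ]
[([326.4, 217.5], 0.94), ([389.4, 335.9], 0.88)]
knob [ 0.4809 -0.3579  0.0666] [0.00025193481199940596, 0.0002519348119993504]
[([433.0, 326.4], 0.66), ([277.8, 184.8], 0.59)]
```

```bash
python3 - <<'E'
s=open("h.py").read()
s=s.replace("def K(name):\n","_c={}\ndef K(name):\n    if name=='wristc': return _c.setdefault(name,K('wrist'))\n"); open("h.py","w").write(s)
c=open("cov.py").read().replace('ray("wrist",p,T) for','ray("wristc",p,T) for'); open("cov.py","w").write(c)
E
sed -i "s/if name=='wristc': return _c.setdefault(name,K('wrist'))/if name=='wristc':\n        if name not in _c: _c[name]=K('wrist')\n        return _c[name]/" h.py
cat > k.py <<'E'
from h import *
from cov import roof
import sys
np.set_printoptions(precision=4,suppress=True)
for n,x,y,kx,ky in (("w7",290,242,361.6,255),("w8",262,203,326,217)):
    im=cv2.imread(f"pics/{n}.png"); T=np.load(n+"T.npy")
    s,rc,X=roof(im,T,(x,y)); print(n,s,rc)
    g=im.max(2); P=np.argwhere(g<60)[:,::-1]; P=P[(abs(P-[kx,ky])<[24,18]).all(1)].astype(float)
    Y=[]
    for p in P:
        o,d=ray("wristc",p,T); Y.append((o+d*(.068-o[2])/d[2])[:2]*1000)
    print("wing",len(P),cv2.minAreaRect(np.array(Y,np.float32)))
E
python3 k.py
```

```text
w7 [ 243  220  140   47 5387] ((425.33612060546875, -368.00762939453125), (168.53607177734375, 62.60560989379883), 8.770878791809082)
wing 527 ((481.7226257324219, -354.2891540527344), (40.520538330078125, 23.7656192779541), 28.808822631835938)
w8 [ 210  185  140   49 5867] ((425.48272705078125, -369.0831298828125), (168.43585205078125, 62.892005920410156), 8.770873069763184)
wing 479 ((482.6195373535156, -356.0698547363281), (42.056663513183594, 19.40536117553711), 30.319393157958984)
```

Request:
{"op": "step_arm", "data": {
  "offset": [
    [0,0,0.27],
    [0,0,0.27],
    [0,0,0.27],
    [0,0,0.27],
    [0,0,0.27],
    [0,0,0.27],
    [0,0,0.27],
    [0,0,0.27]
  ],
  "turn": [1,1,1,1,1,1,1,1],
  "gripper": [0.4,0.4,0.4,0.4,0.4,0.4,0.4,0.4]
}}

```text
time: 18.17
position: [0.4649, -0.3049, 0.2143]
tcp_rot: [-0.0, 0.858, 0.514, -0.0]
force: [-0.1, 0.3, -0.1]
grip_width: 0.0342
finger_force: 0.0
```

Request:
{"op": "step_arm", "data": {
  "offset": [
    [0,0,0.27],
    [0,0,0.27],
    [0,0,0.27],
    [0,0,0.27],
    [0,0,0.27],
    [0,0,0.27],
    [0,0,0.27],
    [0,0,0]
  ],
  "turn": [1,1,1,1,1,1,1,0],
  "gripper": [0.4,0.4,0.4,0.4,0.4,0.4,0.4,0.4]
}}

```text
time: 18.83
position: [0.4645, -0.3046, 0.1664]
tcp_rot: [-0.001, 0.966, 0.257, -0.001]
force: [-0.2, 0.4, -0.9]
grip_width: 0.0347
finger_force: 0.0
```

Request:
{"op": "step_arm", "data": {
  "offset": [
    [-0.15,0.74,0],
    [-0.15,0.74,0],
    [-0.15,0.74,0],
    [0,0,0],
    [0,0,0]
  ],
  "turn": [0,0,0,0,0],
  "gripper": [0.4,0.4,0.4,0.4,0.4]
}}

```text
time: 19.25
position: [0.4834, -0.3594, 0.1676]
tcp_rot: [-0.0, 0.966, 0.26, -0.0]
force: [-0.9, 0.8, -0.2]
grip_width: 0.0344
finger_force: 0.0
```

```bash
python3 - <<'E'
from h import *
T=K("wrist")[3]; im=arm.camera("wrist"); cv2.imwrite("pics/w9.png",im); np.save("w9T.npy",T); s=arm.observe(); print(s["position"],s["tcp_rot"],s["q"])
k=arm.landmark_of("knob","wrist"); print([(np.round(d["point"],1).tolist(),round(d["conf"],2)) for d in k], proj("wrist",np.array([.4835,-.3585,.062])))
E
```

```text
[ 0.48317932 -0.35867383  0.16757004] [-3.08324116e-04  9.65691690e-01  2.59691066e-01 -1.23030073e-04] [-7.37844664e-01  5.27661238e-01  1.47963269e+00  1.38737543e-04
  1.13495064e+00  3.07488460e-01]
[([560.6, 177.5], 0.94), ([323.4, 198.2], 0.75)] [321.35762425 197.60010766]
```

Request:
{"op": "step_arm", "data": {
  "offset": [
    [0,0,0.9],
    [0,0,0.9],
    [0,0,0.9],
    [0,0,0.9],
    [0,0,0.7],
    [0,0,0.4],
    [0,0,0.3],
    [0,0,0]
  ],
  "turn": [0,0,0,0,0,0,0,0],
  "gripper": [0.4,0.4,0.4,0.4,0.4,0.4,0.4,0.4]
}}

```text
time: 20.02
position: [0.4832, -0.3584, 0.0417]
tcp_rot: [-0.001, 0.966, 0.259, -0.0]
force: [-0.4, 0.5, -1.0]
grip_width: 0.0342
finger_force: 0.0
```

Request:
{"op": "step_arm", "data": {
  "offset": [
    [0,0,0],
    [0,0,0],
    [0,0,0],
    [0,0,0],
    [0,0,0]
  ],
  "turn": [0,0,0,0,0],
  "gripper": [0,0,0,0,0]
}}

```text
time: 20.43
position: [0.4841, -0.3594, 0.0433]
tcp_rot: [0.001, 0.966, 0.259, 0.0]
force: [1.7, -0.2, 3.8]
grip_width: 0.0103
finger_force: 60.1
```

Request:
{"op": "step_arm", "data": {
  "offset": [
    [0,0,0.12],
    [0,0,0.12],
    [0,0,0],
    [0,0,0],
    [0,0,0],
    [0,0,0],
    [0,0,0],
    [0,0,0]
  ],
  "turn": [0,0,-1,-1,-1,-1,-1,-1],
  "gripper": [0,0,0,0,0,0,0,0]
}}

```text
time: 21.1
position: [0.4843, -0.3596, 0.0371]
tcp_rot: [0.001, 0.876, 0.483, 0.0]
force: [1.0, -0.5, 6.0]
grip_width: 0.01
finger_force: 60.3
```

Request:
{"op": "step_arm", "data": {
  "offset": [
    [0,0,0],
    [0,0,0],
    [0,0,0],
    [0,0,0],
    [0,0,0],
    [0,0,0],
    [0,0,0],
    [0,0,0]
  ],
  "turn": [-1,-1,-1,-1,-1,-1,-1,-1],
  "gripper": [0,0,0,0,0,0,0,0]
}}

```text
time: 21.77
position: [0.4846, -0.3598, 0.0372]
tcp_rot: [0.001, 0.679, 0.734, 0.0]
force: [4.1, 0.7, 5.5]
grip_width: 0.01
finger_force: 60.3
```

```bash
python3 - <<'E'
from h import *
from cov import roof
np.set_printoptions(precision=4,suppress=True)
T=K("wrist")[3]; im=arm.camera("wrist"); cv2.imwrite("pics/w10.png",im); np.save("w10T.npy",T); s=arm.observe(); print(s["position"],s["tcp_rot"],s["wrist_torque"],s["force"])
q=s["tcp_rot"]; print("psi",np.pi/2-2*np.arctan2(q[1],q[2]))
a=.153
c=proj("wrist",np.array([.425-.02,-.3685,.034])); print(c)
try: print(roof(im,T,c)[:2])
except Exception as e: print(e)
b=proj("wrist",np.array([[.425+sx*.085*np.cos(a)-sy*.032*np.sin(a),-.3685+sx*.085*np.sin(a)+sy*.032*np.cos(a),.034] for sx,sy in((-1,-1),(-1,1),(1,1),(1,-1))])); print(b)
E
```

```text
[ 0.4847 -0.3597  0.0372] [0.0012 0.6768 0.7361 0.0002] [ 0.1626 -0.6401 -0.0275] [4.4373 0.489  5.893 ]
psi 0.08387964823296223
[163.6992 266.7634]
(array([   20,   200,   350,   133, 28557], dtype=int32), ((424.5328369140625, -368.43975830078125), (168.28883361816406, 63.62375259399414), 9.5591402053833))
[[ 59.5259 330.8645]
 [ 16.4832 222.2472]
 [369.6958 198.9469]
 [372.0815 312.35  ]]
```

View pics/w10.png

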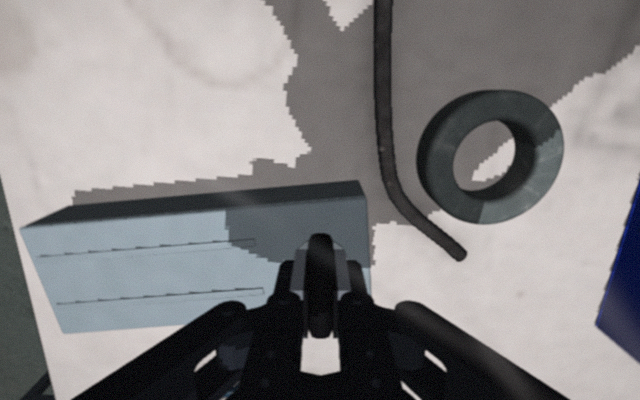

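Request:
{"op": "step_arm", "data": {
  "offset": [
    [0,0,0],
    [0,0,0],
    [0,0,0]
  ],
  "turn": [-1,-0.4,0],
  "gripper": [0,0,0]
}}

```text
time: 22.07
position: [0.4843, -0.3595, 0.0371]
tcp_rot: [0.001, 0.638, 0.77, 0.0]
force: [2.3, 1.8, 5.9]
grip_width: 0.0098
finger_force: 60.4
```

```bash
python3 - <<'E'
from h import *
from cov import roof
T=K("wrist")[3]; im=arm.camera("wrist"); s=arm.observe(); print(s["position"],s["wrist_torque"],s["force"],s["q"])
q=s["tcp_rot"]; print("psi",np.pi/2-2*np.arctan2(q[1],q[2]))
c=proj("wrist",np.array([.425-.02,-.3685,.034])); r=roof(im,T,c)[1]; print(r,np.radians(r[2]))
E
```

```text
[ 0.4843 -0.3595  0.0371] [ 0.2267 -0.4094 -0.0794] [2.1891 0.8038 6.627 ] [-0.7376  0.7015  1.5797  0.0003  0.8587 -0.9237]
psi 0.18580752014312596
((424.0624694824219, -368.4627380371094), (168.1753692626953, 63.39640808105469), 10.67977237701416) 0.18639719134243826
```

Request:
{"op": "step_arm", "data": {
  "offset": [
    [0,0,-0.5],
    [0,0,-0.9],
    [0,0,-0.9],
    [0,0,-0.9],
    [0,0,-0.9],
    [0,0,-0.9],
    [0,0,-0.9],
    [0,0,-0.6]
  ],
  "turn": [0,0,0,0.8,1,1,1,1],
  "gripper": [0,0,0,0,0,0,0,0]
}}

```text
time: 22.78
position: [0.4839, -0.3594, 0.2012]
tcp_rot: [0.001, 0.775, 0.632, 0.0]
force: [0.6, -0.1, -1.7]
grip_width: 0.0101
finger_force: 59.5
```

```bash
python3 - <<'E'
from h import *
im=arm.camera("side"); cv2.imwrite("pics/s2.png",im); print(arm.observe()["force"])
print([(np.round(d["point"],1).tolist(),round(d["conf"],2)) for d in arm.landmark_of("cover","side")], proj("side",np.array([.424,-.36,.1])))
E
```

```text
[ 0.48143862 -1.34586782  2.9818034 ]
[([333.2, 134.1], 0.92), ([272.9, 144.6], 0.85)] [331.15152397 148.43028997]
```

Request:
{"op": "step_arm", "data": {
  "offset": [
    [0,0,0],
    [0,0,0],
    [0,0,0],
    [0,0,0],
    [0,0,0],
    [0,0,0],
    [0,0,0],
    [0,0,0]
  ],
  "turn": [1,1,1,1,1,1,1,1],
  "gripper": [0,0,0,0,0,0,0,0]
}}

```text
time: 23.55
position: [0.4832, -0.3588, 0.1977]
tcp_rot: [-0.001, 0.934, 0.357, -0.0]
force: [-0.1, -0.0, -1.8]
grip_width: 0.0098
finger_force: 59.5
```

Request:
{"op": "step_arm", "data": {
  "offset": [
    [0,0,0],
    [0,0,0],
    [0,0,0],
    [0,0,0],
    [0,0,0],
    [0,0,0],
    [0,0,0],
    [0,0,0]
  ],
  "turn": [1,1,1,1,1,1,1,1],
  "gripper": [0,0,0,0,0,0,0,0]
}}

```text
time: 24.22
position: [0.4831, -0.3588, 0.1977]
tcp_rot: [-0.001, 0.999, 0.045, -0.001]
force: [0.8, -0.2, -1.1]
grip_width: 0.0099
finger_force: 59.5
```

Request:
{"op": "step_arm", "data": {
  "offset": [
    [0.52,-0.9,0],
    [0.52,-0.9,0],
    [0.52,-0.9,0],
    [0.52,-0.9,0],
    [0.52,-0.9,0],
    [0.52,-0.9,0],
    [0.52,-0.9,0],
    [0.52,-0.9,0]
  ],
  "turn": [0.16,0,0,0,0,0,0,0],
  "gripper": [0,0,0,0,0,0,0,0]
}}

```text
time: 24.88
position: [0.5726, -0.17, 0.1977]
tcp_rot: [-0.0, 0.999, 0.041, -0.001]
force: [0.7, -0.2, -1.7]
grip_width: 0.0102
finger_force: 59.6
```

Request:
{"op": "step_arm", "data": {
  "offset": [
    [0.52,-0.9,0],
    [0.52,-0.9,0],
    [0,0,0.4],
    [0,0,0.4],
    [0,0,0],
    [0,0,0]
  ],
  "turn": [0,0,0,0,0,0],
  "gripper": [0,0,0,0,0,0]
}}

```text
time: 25.38
position: [0.5941, -0.1249, 0.1777]
tcp_rot: [-0.0, 0.999, 0.04, -0.001]
force: [0.9, 0.4, -2.3]
grip_width: 0.0099
finger_force: 59.6
```

```bash
python3 - <<'E'
from h import *
np.set_printoptions(precision=4,suppress=True)
s=arm.observe(); q=s["tcp_rot"]; print(s["position"],"psi",np.pi/2-2*np.arctan2(q[1],q[2]),s["q"])
from cov import roof
T=K("wrist")[3]; im=arm.camera("wrist"); cv2.imwrite("pics/w11.png",im); np.save("w11T.npy",T)
# roof plane height = tcp z -.0433+.034 ; use grid of candidate roof pixels
import cov
zr=s["position"][2]-.0093
T2=T.copy(); T2[2,3]-=zr-.034   # shift so that roof plane sits at .034
p=proj("wrist",np.array([.5970-.0773*.06,-.1246+.06,zr])); print(p, im[int(p[1]),int(p[0])])
for y in (.03,.06,.09,.12):
    p=proj("wrist",np.array([.5970-.0773*y,-.1246+y,zr]))
    try: r=roof(im,T2,p); print(y,p,r[0],r[1])
    except Exception as e: print(y,p,e)
for c in ("side","scene"):
    arm.camera(c); print(c,[[(np.round(d["point"],1).tolist(),round(d["conf"],2)) for d in arm.landmark_of(k,c)] for k in("knob","cover_rim")])
E
```

```text
[ 0.5941 -0.1249  0.1777] psi -1.491377324608211 [-0.3055  0.524   1.4533 -0.0002  1.1669  1.186 ]
[204.1773 249.6312] [91 86 77]
0.03 [261.9525 249.7756] [     0      0    640    400 183571] ((602.1982421875, -123.17572021484375), (216.20985412597656, 395.76953125), 4.679318428039551)
0.06 [204.1773 249.6312] [   29   196   343   111 26172] ((589.6411743164062, -65.6815185546875), (63.85125732421875, 168.72328186035156), 4.606123924255371)
0.09 [146.4076 249.4868] [   29   196   343   111 26172] ((589.6411743164062, -65.6815185546875), (63.85125732421875, 168.72328186035156), 4.606123924255371)
0.12 [ 88.6434 249.3424] [   29   196   343   111 26172] ((589.6411743164062, -65.6815185546875), (63.85125732421875, 168.72328186035156), 4.606123924255371)
side [[([295.0, 162.4], 0.51), ([292.0, 202.4], 0.16)], [([275.0, 143.1], 0.75), ([292.8, 187.2], 0.67)]]
scene [[([461.7, 256.5], 0.61), ([343.9, 168.1], 0.4)], [([465.9, 237.7], 0.85), ([325.9, 179.3], 0.62)]]
```

Request:
{"op": "step_arm", "data": {
  "offset": [
    [0.16,-0.03,0.3],
    [0,0,0.5],
    [0,0,0.4],
    [0,0,0.2],
    [0,0,0.1],
    [0,0,0],
    [0,0,0]
  ],
  "turn": [0,0,0,0,0,0,0],
  "gripper": [0,0,0,0,0,0,0]
}}

```text
time: 26.32
position: [0.5992, -0.1234, 0.1416]
tcp_rot: [0.0, 0.999, 0.04, 0.0]
force: [0.6, 1.0, -0.9]
grip_width: 0.01
finger_force: 59.6
```

```bash
cat > rc.py <<'E'
from h import *
import sys
np.set_printoptions(precision=4,suppress=True)
from cov import roof
s=arm.observe(); q=s["tcp_rot"]; print(s["position"],"psi",np.pi/2-2*np.arctan2(q[1],q[2]),s["force"])
T=K("wrist")[3]; im=arm.camera("wrist"); cv2.imwrite("pics/"+sys.argv[1],im)
zr=s["position"][2]-.0093; T2=T.copy(); T2[2,3]-=zr-.034
for y in (.06,.09,.12):
    p=proj("wrist",np.array([s["position"][0]-.0773*y,s["position"][1]+y,zr])); r=roof(im,T2,p); print(r[0],r[1])
E
python3 rc.py w12.png
```

```text
[ 0.5992 -0.1234  0.1416] psi -1.491596182600654 [ 0.5671  0.9718 -0.9198]
[   23   175   347   132 25204] ((598.1211547851562, -63.65556335449219), (73.62828826904297, 170.31967163085938), 2.972041368484497)
[   23   175   347   132 25204] ((598.1211547851562, -63.65556335449219), (73.62828826904297, 170.31967163085938), 2.972041368484497)
[   23   175   347   132 25204] ((598.1211547851562, -63.65556335449219), (73.62828826904297, 170.31967163085938), 2.972041368484497)
```

Request:
{"op": "step_arm", "data": {
  "offset": [
    [-0.05,0.01,0.1],
    [0,0,0.1],
    [0,0,0]
  ],
  "turn": [0,0,0],
  "gripper": [0,0,0]
}}

```text
time: 26.62
position: [0.5977, -0.1237, 0.1362]
tcp_rot: [-0.0, 0.999, 0.04, -0.0]
force: [-0.4, 0.7, -2.0]
grip_width: 0.0101
finger_force: 59.6
```

Request:
{"op": "step_arm", "data": {
  "offset": [
    [0,0,0.08],
    [0,0,0]
  ],
  "turn": [0,0],
  "gripper": [0,0]
}}

```text
time: 26.78
position: [0.5978, -0.1239, 0.1345]
tcp_rot: [0.0, 0.999, 0.04, 0.0]
force: [-1.5, -1.0, 4.7]
grip_width: 0.01
finger_force: 60.4
```

Request:
{"op": "step_arm", "data": {
  "offset": [
    [0,0,0],
    [0,0,0],
    [0,0,0],
    [0,0,0]
  ],
  "turn": [0,0,0,0],
  "gripper": [0.35,0.35,0.35,0.35]
}}

```text
time: 27.12
position: [0.5979, -0.1237, 0.1345]
tcp_rot: [-0.0, 0.999, 0.04, 0.0]
force: [-0.9, 0.0, -0.2]
grip_width: 0.03
finger_force: 0.0
```

```bash
python3 - <<'E'
from h import *
np.set_printoptions(precision=4,suppress=True)
p=np.load("unit.npy"); A=R.from_euler("zy",[p[3],-np.radians(20)]).as_matrix()
kn=A@np.array([0,-.06,.062])+p[:3]; print("home knob",kn, "force",arm.observe()["force"])
for c in("wrist","side","scene"):
    im=arm.camera(c); cv2.imwrite(f"pics/{c}_p.png",im)
    print(c,[(np.round(d["point"],1).tolist(),round(d["conf"],2)) for d in arm.landmark_of("knob",c)],proj(c,kn),[(np.round(d["point"],1).tolist(),round(d["conf"],2)) for d in arm.landmark_of("cover_rim",c)],proj(c,p[:3]))
    b=np.array([[x,y,.034] for x,y in((-.032,-.085),(-.032,.085),(.032,.085),(.032,-.085))])@A.T+p[:3]; print(proj(c,b).round(1).tolist())
E
```

```text
home knob [ 0.5778 -0.1244  0.1399] force [-0.8671  0.0245 -0.2469]
wrist [([320.7, 304.2], 0.89)] [318.6748 305.1106] [] [229.5199 219.8406]
[[360.3, 296.7], [92.7, 290.8], [38.4, 214.9], [369.8, 220.4]]
side [([299.0, 176.8], 0.47)] [297.1842 177.0755] [([293.4, 200.8], 0.75), ([271.2, 142.3], 0.57)] [293.413  199.5452]
[[301.8, 179.7], [307.2, 210.8], [290.5, 207.9], [286.3, 176.6]]
scene [([462.9, 257.3], 0.4)] [337.3342 185.3928] [([463.4, 239.6], 0.69), ([324.5, 191.3], 0.62)] [324.7427 193.22  ]
[[341.3, 200.3], [296.3, 187.5], [305.5, 173.9], [350.0, 185.7]]
```

```bash
cat > seat.py <<'E'
from h import *
import sys
np.set_printoptions(precision=2,suppress=True)
p=np.load("unit.npy"); A=R.from_euler("zy",[p[3],-np.radians(20)]).as_matrix()
def seat(im,T):
    b,g,r=[im[...,i].astype(int) for i in range(3)]
    m=((b-r>8)&(g>45)&(g<215))
    yy,xx=np.nonzero(m); f,cx,cy,_,_=K("wrist")
    d=np.c_[(xx-cx)/f,-(yy-cy)/f,-np.ones(len(xx))]@T[:3,:3].T@A; o=(T[:3,3]-p[:3])@A
    X=(o+d*((.034-o[2])/d[:,2])[:,None])*1e3
    s=(abs(X[:,0])<46)&(abs(X[:,1])<100); X=X[s]
    H,xe,ye=np.histogram2d(X[:,0],X[:,1],bins=[np.arange(-46,47,1),np.arange(-100,101,2)])
    f=(H[:,55:90]>0).mean(1); print("x fill",[(int(x),round(v,1)) for x,v in zip(xe,f) if abs(x)>26 ])
    f=(H[20:70]>0).mean(0); print("y fill",[(int(y),round(v,1)) for y,v in zip(ye,f) if abs(y)>78])
if __name__=="__main__": seat(arm.camera("wrist"),K("wrist")[3])
E
python3 seat.py
```

```text
x fill [(-46, np.float64(0.7)), (-45, np.float64(0.8)), (-44, np.float64(0.8)), (-43, np.float64(0.9)), (-42, np.float64(0.9)), (-41, np.float64(0.8)), (-40, np.float64(0.8)), (-39, np.float64(0.8)), (-38, np.float64(0.9)), (-37, np.float64(1.0)), (-36, np.float64(0.9)), (-35, np.float64(1.0)), (-34, np.float64(1.0)), (-33, np.float64(1.0)), (-32, np.float64(1.0)), (-31, np.float64(1.0)), (-30, np.float64(1.0)), (-29, np.float64(1.0)), (-28, np.float64(1.0)), (-27, np.float64(1.0)), (27, np.float64(1.0)), (28, np.float64(1.0)), (29, np.float64(1.0)), (30, np.float64(1.0)), (31, np.float64(1.0)), (32, np.float64(1.0)), (33, np.float64(1.0)), (34, np.float64(1.0)), (35, np.float64(0.9)), (36, np.float64(0.9)), (37, np.float64(0.9)), (38, np.float64(0.9)), (39, np.float64(0.9)), (40, np.float64(0.9)), (41, np.float64(0.9)), (42, np.float64(0.9)), (43, np.float64(0.8)), (44, np.float64(0.8)), (45, np.float64(0.8))]
y fill [(-100, np.float64(0.1)), (-98, np.float64(0.2)), (-96, np.float64(0.1)), (-94, np.float64(0.2)), (-92, np.float64(0.2)), (-90, np.float64(0.4)), (-88, np.float64(0.8)), (-86, np.float64(0.6)), (-84, np.float64(0.6)), (-82, np.float64(0.5)), (-80, np.float64(0.4)), (80, np.float64(1.0)), (82, np.float64(1.0)), (84, np.float64(1.0)), (86, np.float64(1.0)), (88, np.float64(0.7)), (90, np.float64(0.0)), (92, np.float64(0.0)), (94, np.float64(0.0)), (96, np.float64(0.0)), (98, np.float64(0.0))]
```

Request:
{"op": "step_arm", "data": {
  "offset": [
    [-0.4,-0.02,0],
    [-0.4,-0.02,0],
    [0,0,0.2],
    [0,0,0]
  ],
  "turn": [0,0,0,0],
  "gripper": [0.35,0.35,0.35,0.35]
}}

```text
time: 27.95
position: [0.5771, -0.1242, 0.1289]
tcp_rot: [-0.0, 0.999, 0.039, -0.0]
force: [0.0, 0.4, -0.4]
grip_width: 0.0298
finger_force: 0.0
```

Request:
{"op": "step_arm", "data": {
  "offset": [
    [0,0,0],
    [0,0,0],
    [0,0,0],
    [0,0,0]
  ],
  "turn": [0,0,0,0],
  "gripper": [0,0,0,0]
}}

```text
time: 28.28
position: [0.5782, -0.1247, 0.1297]
tcp_rot: [0.0, 0.999, 0.04, 0.0]
force: [-0.4, -4.4, 1.7]
grip_width: 0.0098
finger_force: 60.8
```

Request:
{"op": "step_arm", "data": {
  "offset": [
    [0.04,0.02,0.12],
    [0.04,0,0.12],
    [0,0,0]
  ],
  "turn": [0,0,0],
  "gripper": [0,0,0]
}}

```text
time: 28.53
position: [0.5806, -0.1246, 0.1233]
tcp_rot: [0.0, 0.999, 0.04, 0.0]
force: [-0.1, -1.7, 5.3]
grip_width: 0.0094
finger_force: 61.2
```

Request:
{"op": "step_arm", "data": {
  "offset": [
    [0.04,0,0.12],
    [0.02,0,0.06],
    [0,0,0]
  ],
  "turn": [0,0,0],
  "gripper": [0,0,0]
}}

```text
time: 28.78
position: [0.5821, -0.1245, 0.119]
tcp_rot: [0.0, 0.999, 0.04, 0.001]
force: [-0.2, -1.6, 7.5]
grip_width: 0.0098
finger_force: 61.4
```

Request:
{"op": "step_arm", "data": {
  "offset": [
    [0.02,0,0.05],
    [0,0,0],
    [0,0,0],
    [0,0,0],
    [0,0,0]
  ],
  "turn": [0,1,1,1,0],
  "gripper": [0,0,0,0,0]
}}

```text
time: 29.2
position: [0.5824, -0.1242, 0.118]
tcp_rot: [-0.0, 0.997, -0.083, 0.0]
force: [-0.8, -1.7, 9.2]
grip_width: 0.0097
finger_force: 69.7
```

```bash
python3 -c "
from h import *
s=arm.observe(); q=s['tcp_rot']; print(s['position'],s['force'],s['wrist_torque'],np.pi/2-2*np.arctan2(q[1],q[2]),s['q'][5])"
```

```text
[ 0.58239955 -0.12417942  0.11800589] [-0.78036873 -1.70029274  9.24477759] [1.21781855 0.12101939 0.42409032] -1.7371022784773147 1.4258572059510068
```

Request:
{"op": "step_arm", "data": {
  "offset": [
    [0,0,0],
    [0,0,0],
    [0,0,0]
  ],
  "turn": [1,0.6,0],
  "gripper": [0,0,0]
}}

```text
time: 29.45
position: [0.5827, -0.1246, 0.1182]
tcp_rot: [-0.0, 0.989, -0.146, 0.001]
force: [-1.0, -3.3, 9.2]
grip_width: 0.0096
finger_force: 83.6
```

Request:
{"op": "step_arm", "data": {
  "offset": [
    [0,0,0],
    [0,0,0],
    [0,0,0]
  ],
  "turn": [0,0,0],
  "gripper": [0.22,0.22,0.22]
}}

```text
time: 29.7
position: [0.5818, -0.1242, 0.1174]
tcp_rot: [-0.0, 0.99, -0.144, -0.0]
force: [-0.2, 0.1, -0.7]
grip_width: 0.0188
finger_force: 0.0
```

```bash
cat > kn.py <<'E'
from h import *
np.set_printoptions(precision=4,suppress=True)
p=np.load("unit.npy"); A=R.from_euler("zy",[p[3],-np.radians(20)]).as_matrix()
s=arm.observe(); q=s['tcp_rot']; print(s['position'],s['force'],s['wrist_torque'],np.pi/2-2*np.arctan2(q[1],q[2]),s['q'][5])
for c in("wrist","side"):
    arm.camera(c); print(c,[(np.round(d["point"],1).tolist(),round(d["conf"],2)) for d in arm.landmark_of("knob",c)],"out/in",proj(c,np.array([[0,-.06,.062],[0,-.06,.052]])@A.T+p[:3]).round(1).tolist())
    for d in arm.silhouettes("knob",c)[:2]:
        m=d["pixels"]; yx=np.argwhere(m)[:,::-1].astype(np.float32); print("sil",d["conf"],np.round(d["rect"],1),cv2.minAreaRect(yx))
E
python3 kn.py
```

```text
[ 0.5818 -0.1242  0.1174] [-0.1958  0.1389 -0.7092] [0.0104 0.0025 0.0259] -1.8594975024447145 1.5484657371270698
wrist [([321.0, 282.8], 0.61)] out/in [[322.5, 297.7], [320.3, 279.2]]
sil 0.67 [320.9 280.9  38.1  90.7] ((322.5818786621094, 279.57159423828125), (90.00735473632812, 38.58894348144531), 74.84593200683594)
side [([298.9, 177.5], 0.53)] out/in [[297.2, 177.1], [296.3, 179.0]]
```

Request:
{"op": "step_arm", "data": {
  "offset": [
    [0,0,0],
    [0,0,0],
    [0,0,0],
    [0,0,0],
    [0,0,0],
    [0,0,0]
  ],
  "turn": [1,1,1,1,1,1],
  "gripper": [0.22,0.22,0.22,0.22,0.22,0.22]
}}

```text
time: 30.5
position: [0.582, -0.1252, 0.1178]
tcp_rot: [0.0, 0.926, -0.377, 0.0]
force: [-0.3, -6.7, -2.6]
grip_width: 0.0186
finger_force: 3.1
```

Request:
{"op": "step_arm", "data": {
  "offset": [
    [0,0,0],
    [0,0,0],
    [0,0,0],
    [0,0,0]
  ],
  "turn": [1,1,1,1],
  "gripper": [0.23,0.23,0.23,0.23]
}}

```text
time: 30.83
position: [0.5817, -0.1252, 0.1177]
tcp_rot: [0.001, 0.854, -0.52, 0.0]
force: [-2.7, -6.1, -0.1]
grip_width: 0.0196
finger_force: 3.1
```

```bash
python3 kn.py
```

```text
[ 0.5817 -0.1252  0.1177] [-2.6902 -6.099  -0.1202] [-0.9983  0.4819  0.073 ] -2.66347559785207 2.3524417565439015
wrist [([322.1, 280.0], 0.79)] out/in [[325.0, 295.2], [318.1, 280.0]]
sil 0.73 [320.6 281.6  43.5  96.4] ((318.6537780761719, 280.28155517578125), (95.95161437988281, 38.2456169128418), 83.1572265625)
sil 0.2 [252.5 223.4 408.8 353.2] ((258.39410400390625, 258.615234375), (355.07464599609375, 358.9123229980469), 11.611486434936523)
side [([298.0, 175.9], 0.5)] out/in [[297.2, 177.1], [296.3, 179.0]]
sil 0.54 [299.6 180.    2.3   9. ] ((297.7500305175781, 180.25), (7.071067810058594, 4.949747085571289), 45.0)
sil 0.27 [297.4 194.5  23.1  43. ] ((295.8699645996094, 197.08999633789062), (40.022247314453125, 19.516149520874023), 81.8698959350586)
```

Request:
{"op": "step_arm", "data": {
  "offset": [
    [0,0,0],
    [0,0,0],
    [0,0,0],
    [0,0,0],
    [0,0,0],
    [0,0,0]
  ],
  "turn": [1,1,1,1,1,0],
  "gripper": [0.25,0.25,0.25,0.25,0.25,0.25]
}}

```text
time: 31.63
position: [0.5814, -0.1248, 0.1177]
tcp_rot: [0.0, 0.734, -0.68, -0.0]
force: [-4.1, -2.3, 1.9]
grip_width: 0.0213
finger_force: 1.8
```

```bash
python3 kn.py
```

```text
[ 0.5814 -0.1248  0.1177] [-4.1047 -2.3056  1.9255] [-0.4728  0.5035  0.0287] -3.0651026704972324 2.753982036634995
wrist [([322.8, 278.2], 0.81)] out/in [[326.0, 292.5], [318.2, 279.9]]
sil 0.64 [319.9 279.8  47.7  97.7] ((318.545166015625, 279.08905029296875), (99.32991027832031, 41.415523529052734), 81.52884674072266)
side [([295.7, 178.2], 0.58)] out/in [[297.2, 177.1], [296.3, 179.0]]
sil 0.37 [295.5 179.1   2.7  10. ] ((296.5, 179.5), (7.0, 3.0), 90.0)
```

Request:
{"op": "step_arm", "data": {
  "offset": [
    [0,0,0],
    [0,0,0],
    [0,0,0],
    [0,0,0]
  ],
  "turn": [1,1,0.5,0],
  "gripper": [0.25,0.25,0.25,0.25]
}}

```text
time: 32.27
position: [0.5812, -0.1248, 0.1177]
tcp_rot: [-0.001, -0.664, 0.748, 0.0]
force: [-6.1, -5.4, 2.7]
grip_width: 0.0213
finger_force: 6.6
```

Request:
{"op": "step_arm", "data": {
  "offset": [
    [0,0,0],
    [0,0,0],
    [0,0,-0.6],
    [0,0,-1],
    [0,0,-1],
    [0,0,-1],
    [0,0,0],
    [0,0,0]
  ],
  "turn": [-0.3,-0.3,0,0,0,0,0,0],
  "gripper": [0.4,0.6,0.7,0.9,1,1,1,1]
}}

```text
time: 32.93
position: [0.5829, -0.1245, 0.2091]
tcp_rot: [0.001, -0.683, 0.731, -0.001]
force: [0.7, 0.4, -0.6]
grip_width: 0.0852
finger_force: 0.0
```

```bash
cat > fin.py <<'E'
from h import *
np.set_printoptions(precision=3,suppress=True)
p=np.load("unit.npy"); A=R.from_euler("zy",[p[3],-np.radians(20)]).as_matrix()
T=K("wrist")[3]; im=arm.camera("wrist"); cv2.imwrite("pics/fin.png",im); f,cx,cy,_,_=K("wrist"); print(arm.observe()["position"],arm.observe()["force"])
def toplane(xy,h):
    d=np.c_[(xy[:,0]-cx)/f,-(xy[:,1]-cy)/f,-np.ones(len(xy))]@T[:3,:3].T@A; o=(T[:3,3]-p[:3])@A
    return ((o+d*((h-o[2])/d[:,2])[:,None])*1e3)[:,:2]
print("knob pred out/in",proj("wrist",np.array([[0,-.06,.062],[0,-.06,.052]])@A.T+p[:3]).round(1).tolist())
print([(np.round(d["point"],1).tolist(),round(d["conf"],2)) for d in arm.landmark_of("knob","wrist")])
for d in arm.silhouettes("knob","wrist")[:1]:
    yx=np.argwhere(d["pixels"])[:,::-1].astype(float); print("wing in plate xy",d["conf"],cv2.minAreaRect(toplane(yx,.056).astype(np.float32)))
for d in arm.silhouettes("cover","wrist")[:2]:
    yx=np.argwhere(d["pixels"])[:,::-1].astype(float); print("cover rect",d["conf"],d["rect"],cv2.minAreaRect(toplane(yx,.034).astype(np.float32)))
for c in("side","scene"):
    arm.camera(c); print(c,[(np.round(d["point"],1).tolist(),round(d["conf"],2)) for d in arm.landmark_of("cover_rim",c)],proj(c,p[:3]),[(np.round(d["point"],1).tolist(),round(d["conf"],2)) for d in arm.landmark_of("knob",c)],proj(c,A@np.array([0,-.06,.052])+p[:3]))
E
python3 fin.py
```

```text
[ 0.582 -0.124  0.208] [ 0.025 -0.38  -0.236]
knob pred out/in [[324.7, 215.0], [319.8, 210.6]]
[([320.9, 210.1], 0.66)]
wing in plate xy 0.75 ((1.613283634185791, -61.128440856933594), (19.331645965576172, 48.85459518432617), 2.0924153327941895)
cover rect 0.7 [316.1, 260.8, 111.4, 205.0] ((0.8444862365722656, -2.11468505859375), (68.11459350585938, 180.0806884765625), 0.8356785178184509)
side [([295.5, 199.5], 0.8), ([272.1, 139.5], 0.69), ([265.4, 172.8], 0.56), ([290.4, 197.3], 0.47), ([291.2, 186.1], 0.45)] [293.413 199.545] [([296.9, 177.3], 0.45)] [296.308 179.011]
scene [([464.5, 237.1], 0.84), ([325.3, 193.0], 0.64)] [324.743 193.22 ] [([339.9, 188.9], 0.6), ([460.7, 254.9], 0.41)] [337.873 187.432]
```

```bash
python3 -c "
from cell import arm
print(arm.sign_off())"
```

```text
the job is handed in; nothing more can be done
None
```

I handed the job in at about 33 s of the 72 s. The lever was tripped with the button and re-latched, and the cover is seated in the frame with its knob pushed in and turned clockwise to about its stop. I checked these by camera and force readings, but sign-off gave no verdict and the lever could not be seen once the cover was on.

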